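Make the tablet stand ready for the broadcast

TASK

Make the streaming stand ready for the presenter: pick up the blue power bank, the small black phone lens and the white remote and set them down, without dropping them, flat on the floor of the stand's tray, side by side and not on top of each other. Then pull the spring jaw of the tablet cradle open by its orange tab until the white pointers on the jaw stand over the red tape on the rail, and finish while holding it open there with the gripper, so that she can slip her tablet in. Leave everything else on the desk where it is.

Things in the scene. Friction and masses are not known exactly. Their poses are not given: they have to be found in the camera images.
- tray_floor (a point): Floor centre (upper side) of the stand's open black tray with grey lining; the stand is fixed to the desk. Inside 144 mm (x) by 134 mm (y); walls 3 mm thick, 20 mm high above the floor; floor 15 mm above the desk. z up, x away from the robot (stand and tray are turned up to 0.25 rad). Clear the cradle on its -y side: edge of the rail 120 mm from this point, 70 to 150 mm above the desk.
- jaw_tab (a point): Middle of the orange pull tab on the moving jaw of the tablet cradle, 26 mm above its rail. Tab and jaw form an upright plate 14 mm thick (x), 40 mm wide (y), free to grip from 10 to 44 mm above the rail; the foot below reaches 8 mm further out at +x, 12 mm at -x. z is the rail's normal, leaning 0.26 rad (15 degrees) from vertical towards the robot; x runs up the rail, away from the robot.
- jaw_index (a point): Index line of the moving jaw, on the rail's upper face, straight below the tab's middle: a white pointer 4 mm wide sticks out of each side of the jaw here. Axes as jaw_tab. The rail is a grey plate 90 mm wide, 270 mm long; a fixed jaw, 26 mm high, stands at its upper end, 110 mm from the shut moving jaw.
- tape_mid (a point): Middle of the red tape, a flat band 14 mm wide stuck across the rail's upper face. Axes as jaw_tab. It lies 50 to 90 mm down the rail (-x) from the shut jaw's index line; the jaw is right when jaw_index is level with this point along the rail.
- jaw (a joint): How far the moving jaw is pulled out along the rail (towards -x of jaw_tab, so towards the robot and 15 degrees down), in m: 0 shut, 0.115 at its end stop. A spring pulls it shut with 4.9 N when shut, 0.7 N more for each 10 mm; it goes back when let go.
- powerbank_mid (a point): Centre of the blue power bank, a flat bar with round ends lying on the desk: 90 mm long (x), 32 mm wide (y), 22 mm high; 0.08 to 0.17 kg.
- lens_mid (a point): Centre of the small black phone lens, an upright cylinder of 34 mm diameter and 28 mm height with a silver ring and a glass top; 0.05 kg.
- remote_mid (a point): Centre of the white remote with a red button, a flat bar with round ends: 58 mm long (x), 28 mm wide (y), 14 mm high; 0.03 kg.
- tin: Flat aluminium balm tin, 57 mm diameter, 22 mm high, among the kit; origin under its centre. Leave alone.
- cardcase: Yellow memory-card case lying flat, 72 by 48 mm, 16 mm high; origin under its centre. Leave alone.
- mug: White mug, origin under its centre, 80 mm diameter, 90 mm high, handle to its +y. Leave alone.
- honey: Amber honey jar, 66 mm diameter, 95 mm high. Leave alone.
- bottle: Clear water bottle, 64 mm diameter, 205 mm high. Leave alone.
- phone: Black spare phone lying flat, 150 by 72 by 9 mm. Leave alone.
- mouse: Black mouse, 100 by 58 mm, 34 mm high. Leave alone.
- mic: Desk microphone on a round foot of 116 mm diameter, 222 mm high. Leave alone.
Mind the look-alikes: they are no part of the job. Leave any purple look-alike of the part that bears lens_mid alone. Of the things that look like the part that bears remote_mid, the smaller one is meant.

How it is judged:
By the outcome, as a careful person would: the job done as asked, in the order asked, and still so for the second after the job is handed in, while the arm keeps its last pose, push and grip.
It also fails if it takes over 72 s, if anything falls off the work surface, if the arm or the gripper's body presses on something with over 40 N, if the wrist force passes 120 N, or if a joint passes its speed limit or range.

ROBOT

A 6-joint arm with a two-finger parallel gripper is mounted at the origin on the work surface. World frame = base frame: x ahead of the robot, y to its left, z up, the work surface at z = 0. Lengths are in m, angles in degrees, forces in N, time in s.
With the tool pointing down it reaches from about 0.35 to 0.875 m from the base axis. Payload 4.2 kg.
Tool frame: the origin (TCP) lies at the very end of the fingers, on their centre line; the grasp point (between the pads) lies 19 mm behind it; z points along the fingers, x is the direction in which the jaws open and shut, and the axes are right-handed (so a half turn about z gives the same grasp; the last joint's range is limited). The gripper opens to 87 mm and grips with 3 to 60 N. Pads are 19 mm wide; open, the fingers measure 117 mm over their backs; the gripper's body (75 mm by 190 mm) begins 51 mm behind the grasp point.
Start: joints at [-61.902, 22.042, 0.453, 0, -68.411, -14.817], TCP at [0.144, -0.608, 0.223] pointing down, gripper open.
Joint ranges: [-179.83, 179.83], [-69.29, 118.12], [-61.27, 80.66], [-181.25, 117.63], [-171.15, -9.14], [-177.46, 177.46]. Speed limits (degrees/s): [159.86, 159.86, 180, 180, 180, 180].

INTERFACE

Orientations are given as a 3x3 rotation matrix whose columns are the frame's x, y, z axes.
In Python, from station import r gives the robot as it stands.
- The arm moves only by the tool move_arm, never from a script. Its argument "series" is a list that holds one entry, the list of rows, each a list of 7 numbers: the shift along the tool's x, y, z in cm, then the turn, a rotation vector about the tool's x, y, z in degrees, then the opening, from -1 (shut) to 1 (fully open). In form: [[[dx, dy, dz, wx, wy, wz, fingers], ...]]. A call has 1 to 12 rows; each row shifts and turns the commanded pose from where the row before left it, along the tool's axes as they then stand; what a row does not reach is not made up. A row lasts 1/8 s, in which the tool goes at most 62.5 mm and 10.7 degrees, less where a joint would pass 70% of its speed; a pose out of reach is approached as far as the arm can. A call is refused whole if a number of a shift passes 6.25 or a number of a turn 10.7, either way. A call with a gripper value outside its range is refused whole. The fingers move at their own pace and stop on an object; the grip force is fixed at half the most. Time passes only in rows, so rows that do not move let the fingers close. It gives the time, the measured TCP pose, the force and the opening at its end, in the units of the state.
- r.sense(): the state, without advancing time (a new reading comes with each control period).
- r.capture(name): name is "scene" or "side" or "wrist"; returns a dict with "color" (400x640x3 uint8, blue, green, red), "fx", "fy", "cx", "cy" (pixels), "rvec" (rotation vector, rad) and "tvec" (3), from world to camera coordinates, as OpenCV has them; the wrist camera has in their place "tool_from_camera" (4x4, takes a point from camera to tool coordinates, whose origin is the TCP and whose axes are the tool frame's). Camera axes: x right, y down, z forward; pixel columns grow to the right and rows downward; lengths in m; the calibration is good to about 2 mm. A picture is of the moment at which its call begins: read the wrist's pose just before it. There is no depth.
- r.finish_job(): hands the job in, once; it reports no verdict.
The state is a dict: "time_s": time; "joints": joint angles; "joint_velocities": joint speeds; "effort": joint torques, N m; "tcp_pos": TCP position; "ee_rot": TCP orientation; "wrist_force": force on the tool from outside, world axes, zero at the start; "moment": the same for the moment, N m; "gripper_width": opening from 0.0 (shut) to 1.0 (fully open).
Only numpy, scipy, OpenCV 4.12 (cv2) and the standard library are available. Lean on these libraries where they do the work, as an engineer would, in place of code of your own. Each camera call takes 0.05 s, during which the arm holds its last target.

## Working session

There is one attempt and no reset: what is moved stays moved. The work goes in short steps, Python scripts to look and compute and a tool call to move; the robot and the scene stay as the last step left them, time stands still between calls to the robot, and variables do not carry over. Pictures are saved under pics/ and viewed, and the job is handed in when it is done.

Besides the shell and the picture viewer there is one more tool, called after "Emit:" as name(argument=value, ...) on one line, values as JSON. move_arm: Moves the arm, as the interface text tells. Its arguments: {"type":"object","properties":{"series":{"type":"array","items":{"type":"array","items":{"type":"array","items":{"type":"number"}}}}},"required":["series"]}

```bash
mkdir -p pics; ls
cat > h.py <<'E'
import numpy as np, cv2, json
from station import r
def cap(name,fn):
    s=r.sense(); c=r.capture(name); cv2.imwrite('pics/'+fn+'.png',c['color'])
    d={k:np.array(v).tolist() for k,v in c.items() if k!='color'}
    d['tcp']=np.array(s['tcp_pos']).tolist(); d['R']=np.array(s['ee_rot']).tolist()
    json.dump(d,open('pics/'+fn+'.json','w'));return c
def ray(fn,u,v):
    d=json.load(open('pics/'+fn+'.json'))
    p=np.array([(u-d['cx'])/d['fx'],(v-d['cy'])/d['fy'],1.])
    if 'rvec' in d:
        R=cv2.Rodrigues(np.array(d['rvec']))[0];t=np.array(d['tvec']).ravel()
        return -R.T@t,R.T@p
    T=np.array(d['tool_from_camera']);R=np.array(d['R'])
    return np.array(d['tcp'])+R@T[:3,3],R@T[:3,:3]@p
def at(fn,u,v,z):
    o,q=ray(fn,u,v);return o+q*(z-o[2])/q[2]
def proj(fn,P):
    d=json.load(open('pics/'+fn+'.json'));P=np.array(P,float)
    if 'rvec' in d: c=cv2.Rodrigues(np.array(d['rvec']))[0]@P+np.array(d['tvec']).ravel()
    else:
        T=np.array(d['tool_from_camera']);R=np.array(d['R'])
        c=T[:3,:3].T@(R.T@(P-np.array(d['tcp']))-T[:3,3])
    return np.array([d['fx']*c[0]/c[2]+d['cx'],d['fy']*c[1]/c[2]+d['cy']])
def tri(obs):
    A=np.zeros((3,3));b=np.zeros(3)
    for f,u,v in obs:
        o,q=ray(f,u,v);q=q/np.linalg.norm(q);M=np.eye(3)-np.outer(q,q);A+=M;b+=M@o
    return np.linalg.solve(A,b)
def crop(fn,x0,y0,x1,y1,k,out):
    im=cv2.imread('pics/'+fn+'.png')[y0:y1,x0:x1]
    cv2.imwrite('pics/'+out+'.png',cv2.resize(im,None,fx=k,fy=k,interpolation=cv2.INTER_CUBIC))
E
python3 - <<'E'
from h import *
for n in ['scene','side','wrist']: cap(n,n+'0')
print(r.sense())
E
```

```text
pics
{'time_s': 0.15, 'joints': array([-6.19031014e+01,  2.20822014e+01,  3.96558575e-01, -1.99372109e-02,
       -6.84111889e+01, -1.48171266e+01]), 'joint_velocities': array([-0.02205577, -0.19502047,  0.27758956,  0.15605368,  0.05093553,
       -0.04310501]), 'effort': array([-4.75359448e-04, -3.91052699e+01,  1.87586957e+01,  4.22230527e+00,
        1.23317231e-02, -1.49974785e-04]), 'tcp_pos': array([ 0.143476  , -0.60783508,  0.22168783]), 'ee_rot': array([[-2.29580832e-01,  9.73289464e-01, -5.10505701e-04],
       [ 9.73288084e-01,  2.29581368e-01,  1.64323153e-03],
       [ 1.71654253e-03, -1.19614654e-04, -9.99998520e-01]]), 'wrist_force': array([-0.05284932,  0.77113586,  0.19568372]), 'moment': array([-0.00770443,  0.00400103,  0.02225812]), 'gripper_width': 1.0024422975390657}
```

View pics/scene0.png

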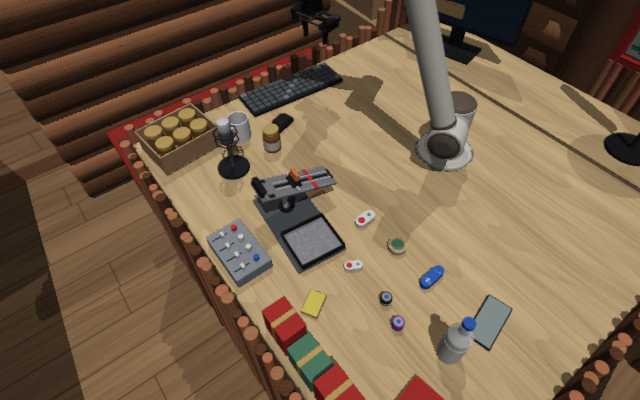

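View pics/side0.png

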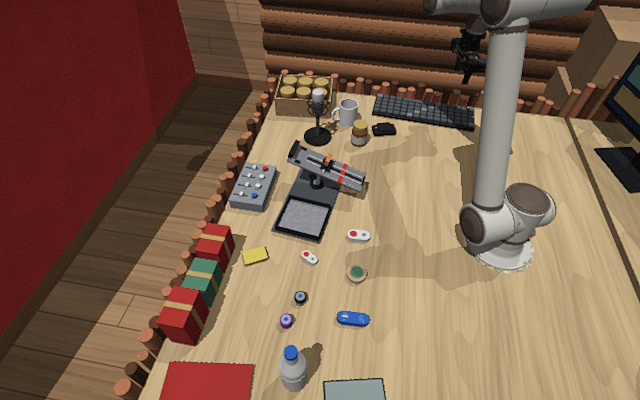

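View pics/wrist0.png

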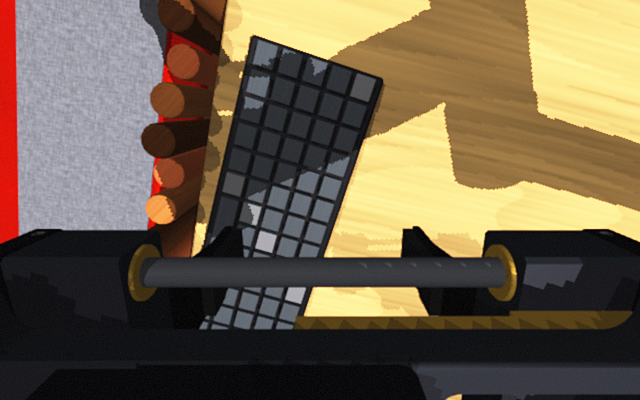

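The scene camera shows the power bank at about (432,277), the black lens at (386,298) with a purple one below it at (398,323), the small remote at (354,266) with a larger one at (365,218), the tray at (312,241) and the tab at (295,178). Next I'll enlarge these areas.

Run:
```python
from h import *
crop('scene0',330,240,460,340,6,'c1')
crop('scene0',240,155,350,275,5,'c2')
crop('side0',270,225,400,335,6,'c3')
crop('side0',265,135,375,245,5,'c4')
```

```text
(no output)
```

View pics/c1.png

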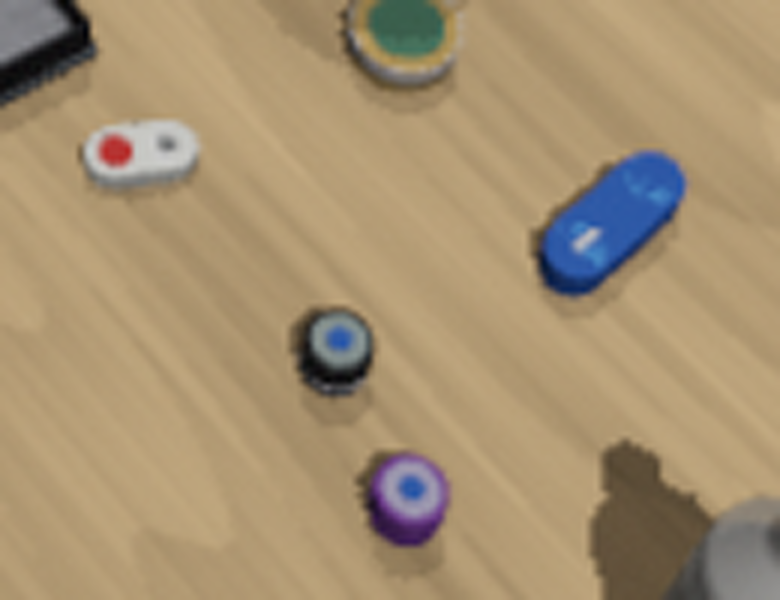

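View pics/c2.png

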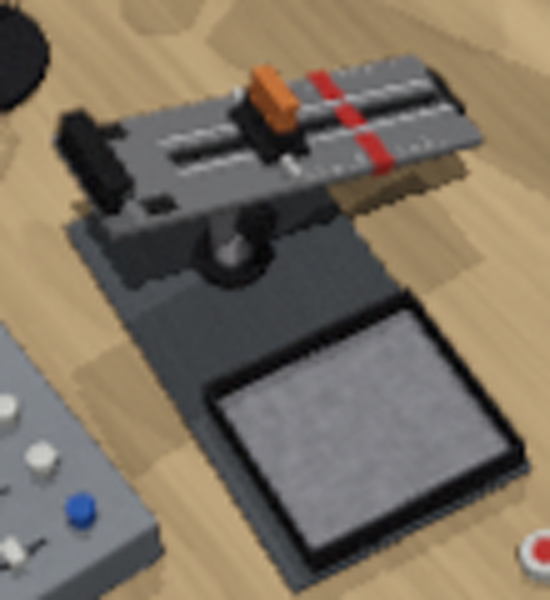

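View pics/c3.png

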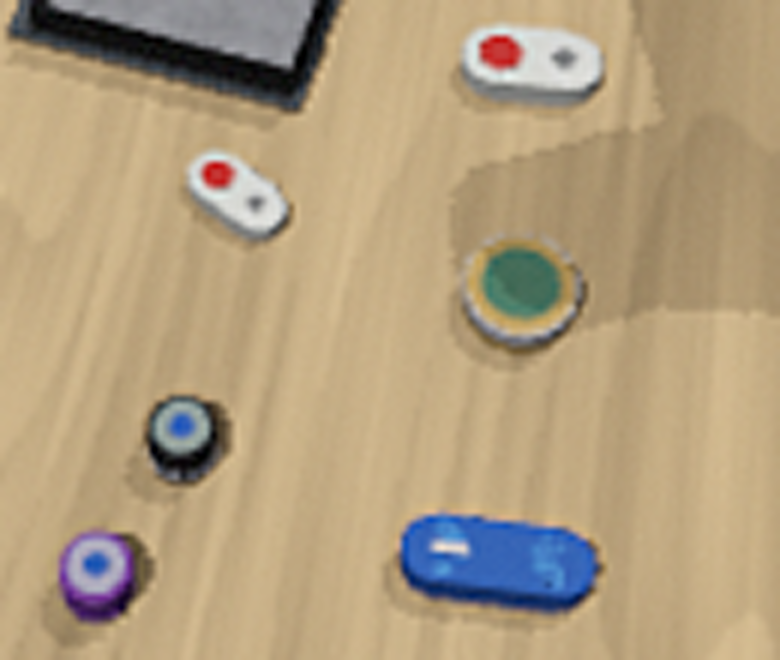

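View pics/c4.png

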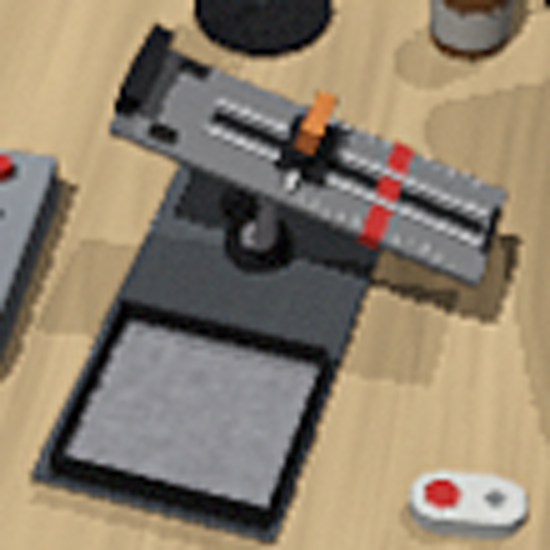

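```bash
cat >> h.py <<'E'
def un(X,Y,x0,y0,k): return x0+(X+.5)/k-.5, y0+(Y+.5)/k-.5
E
python3 - <<'E'
from h import *
np.set_printoptions(precision=4,suppress=True)
S=lambda X,Y:('scene0',)+un(X,Y,330,240,6)
D=lambda X,Y:('side0',)+un(X,Y,270,225,6)
S2=lambda X,Y:('scene0',)+un(X,Y,240,155,5)
D2=lambda X,Y:('side0',)+un(X,Y,265,135,5)
for n,a,b,z in [('lens',S(338,341),D(181,427),.028),('rem red',S(115,151),D(218,174),.014),('rem grey',S(167,144),D(256,203),.014),('rem c',S(140,150),D(237,191),.014),('pb mark',S(586,239),D(449,547),.022),('pb c',S(613,215),D(500,557),.022),
 ('pbL',S(549,255),D(402,545),.022),('pbR',S(683,175),D(597,563),.022),
 ('purple',S(411,489),D(97,564),.028),('tin',S(406,25),D(522,284),.022)]:
  print(n,at(*a,z),at(*b,z),tri([a,b]))
for n,a,b in [('tray far-y+x(in floor corner)',S2(222,398),D2(122,322)),('tray nr',S2(398,308),D2(325,350)),('tray c',S2(510,448),D2(270,508)),('tray d',S2(318,548),D2(66,455))]:
  print(n,at(*a,.015),at(*b,.015),tri([a,b]))
for n,a,b in [('tabtop',S2(270,85),D2(322,100)),('ptr near',S2(290,165),D2(291,180)),('ptr far',S2(238,95),D2(340,130)),('tape near end',S2(378,158),D2(373,230)),('tape far',S2(323,85),D2(402,157)),('tape mid',S2(350,118),D2(389,190)),
 ('rail c1',S2(483,137),D2(484,282)),('rail c2',S2(420,57),D2(508,195)),('rail c3',S2(110,235),D2(112,130))]:
  print(n,tri([a,b]))
for f in ['scene0','side0']: print(ray(f,320,200)[0])
E
```

```text
lens [0.5885 0.3121 0.028 ] [0.5879 0.3116 0.028 ] [0.5881 0.3116 0.0273]
rem red [0.6008 0.1662 0.014 ] [0.6009 0.1647 0.014 ] [0.6009 0.1659 0.0149]
rem grey [0.5778 0.1789 0.014 ] [0.5782 0.178  0.014 ] [0.5782 0.1791 0.0153]
rem c [0.5906 0.1733 0.014 ] [0.5892 0.1729 0.014 ] [0.5896 0.1721 0.012 ]
pb mark [0.4552 0.3441 0.022 ] [0.4563 0.3434 0.022 ] [0.4563 0.3445 0.0242]
pb c [0.4354 0.3431 0.022 ] [0.4328 0.3437 0.022 ] [0.4327 0.3418 0.0174]
pbL [0.4755 0.3393 0.022 ] [0.4774 0.3464 0.022 ] [0.4765 0.3423 0.0208]
pbR [0.3921 0.3487 0.022 ] [0.3892 0.3384 0.022 ] [0.3911 0.3448 0.025 ]
purple [0.6114 0.3843 0.028 ] [0.6109 0.383  0.028 ] [0.6111 0.3836 0.0278]
tin [0.439  0.2037 0.022 ] [0.4389 0.2035 0.022 ] [0.4389 0.2036 0.0219]
tray far-y+x(in floor corner) [ 0.693  -0.0415  0.015 ] [ 0.7039 -0.0409  0.015 ] [ 0.6994 -0.0291  0.0322]
tray nr [ 0.5626 -0.0299  0.015 ] [ 0.5604 -0.0427  0.015 ] [ 0.5613 -0.0333  0.0188]
tray c [0.5726 0.0977 0.015 ] [0.5739 0.094  0.015 ] [0.5737 0.0983 0.0192]
tray d [0.7079 0.0824 0.015 ] [0.7134 0.0778 0.015 ] [0.7108 0.0866 0.0259]
tabtop [ 0.5833 -0.1325  0.1594]
ptr near [ 0.5957 -0.0959  0.1217]
ptr far [ 0.5747 -0.1866  0.0893]
tape near end [ 0.5372 -0.0834  0.0979]
tape far [ 0.5276 -0.1565  0.0972]
tape mid [ 0.5318 -0.1208  0.0994]
rail c1 [ 0.4591 -0.0731  0.0733]
rail c2 [ 0.4514 -0.1512  0.0794]
rail c3 [ 0.7195 -0.1044  0.1378]
[1.034  0.6032 1.0903]
[0.4598 0.7642 1.0025]
```

```bash
cat >> h.py <<'E'
from scipy.spatial.transform import Rotation as Ro
def down(yaw):
    a=np.radians(yaw);x=np.array([np.cos(a),np.sin(a),0]);z=np.array([0,0,-1.]);return np.stack([x,np.cross(z,x),z],1)
def plan(legs,cyl=False):
    """legs: list of (pos,R,nrows,grip); prints rounded rows from sensed pose"""
    s=r.sense();p=np.array(s['tcp_pos']);R=np.array(s['ee_rot']);rows=[]
    for P,Rt,n,g in legs:
        p0,R0=p.copy(),R.copy();P=np.array(P,float);w=Ro.from_matrix(R0.T@Rt).as_rotvec()
        for i in range(1,n+1):
            f=i/n
            if cyl:
                a0,a1=np.arctan2(p0[1],p0[0]),np.arctan2(P[1],P[0]);h0,h1=np.hypot(*p0[:2]),np.hypot(*P[:2])
                a=a0+(a1-a0)*f;h=h0+(h1-h0)*f;t=np.array([h*np.cos(a),h*np.sin(a),p0[2]+(P[2]-p0[2])*f])
            else: t=p0+(P-p0)*f
            Rg=R0@Ro.from_rotvec(w*f).as_matrix()
            d=np.round(R.T@(t-p)*100,2);q=np.round(np.degrees(Ro.from_matrix(R.T@Rg).as_rotvec()),1)
            rows.append([*map(float,d),*map(float,q),g]);p=p+R@d/100;R=R@Ro.from_rotvec(np.radians(q)).as_matrix()
    M=np.abs(np.array(rows));print('max',np.linalg.norm(M[:,:3],axis=1).max(),np.linalg.norm(M[:,3:6],axis=1).max(),len(rows))
    print([[0 if x==0 else x for x in w] for w in rows])
E
python3 - <<'E'
from h import *
np.set_printoptions(precision=4,suppress=True)
print(np.array(json.load(open('pics/wrist0.json'))['tool_from_camera']),json.load(open('pics/wrist0.json'))['fx'])
plan([((.50,-.06,.33),down(103),11,1)],cyl=True)
E
```

```text
[[ 1.     -0.0007  0.0003  0.0002]
 [ 0.0006  0.9651  0.262  -0.0722]
 [-0.0005 -0.262   0.9651 -0.1632]
 [ 0.      0.      0.      1.    ]] 318.84834340388966
max 7.018183525671012 0.1 11
[[1.48, 6.79, -0.98, 0, 0, 0, 1], [2.2, 6.46, -0.98, 0, 0, 0, 1], [2.87, 6.06, -0.99, 0, 0, 0.1, 1], [3.48, 5.59, -0.97, 0, 0, 0, 1], [4.03, 5.07, -0.98, 0, 0, 0, 1], [4.49, 4.48, -0.98, 0, -0.1, 0, 1], [4.88, 3.87, -0.99, 0, 0, 0.1, 1], [5.19, 3.22, -0.98, 0, 0, 0, 1], [5.41, 2.55, -0.99, 0, 0, 0, 1], [5.56, 1.88, -0.98, 0, 0, 0, 1], [5.62, 1.2, -0.99, 0, 0, 0.1, 1]]
```

Run:
```python
from h import *
plan([((.56,-.06,.32),down(98),12,1),((.434,.335,.22),down(90),9,0.4)],cyl=True)
```

```text
max 6.457592430619944 0.9 21
[[0.84, 6.35, -0.82, 0, 0, 0.4, 1], [1.52, 6.17, -0.82, 0, 0, 0.5, 1], [2.18, 5.91, -0.81, 0, 0, 0.4, 1], [2.8, 5.58, -0.82, 0, 0, 0.5, 1], [3.38, 5.2, -0.81, 0, 0, 0.4, 1], [3.89, 4.75, -0.82, 0, 0, 0.4, 1], [4.36, 4.26, -0.81, 0, -0.1, 0.5, 1], [4.77, 3.71, -0.82, 0, 0, 0.4, 1], [5.09, 3.13, -0.82, 0, 0, 0.5, 1], [5.38, 2.53, -0.82, 0, 0, 0.4, 1], [5.56, 1.89, -0.82, 0, 0, 0.4, 1], [5.69, 1.27, -0.82, 0, 0, 0.5, 1], [4.71, 0.8, 1.11, 0, 0, 0.9, 0.4], [4.75, 0.33, 1.11, 0, 0, 0.9, 0.4], [4.75, -0.16, 1.11, 0, 0, 0.9, 0.4], [4.69, -0.63, 1.11, 0, 0, 0.8, 0.4], [4.59, -1.09, 1.12, 0, 0, 0.9, 0.4], [4.45, -1.54, 1.11, 0, 0, 0.9, 0.4], [4.26, -1.97, 1.11, 0, 0, 0.9, 0.4], [4.02, -2.38, 1.11, 0, 0, 0.9, 0.4], [3.75, -2.77, 1.11, 0, 0, 0.9, 0.4]]
```

Emit:
move_arm(series=[[[0.8, 6.0, -0.8, 0, 0, 0.4, 1], [1.5, 5.9, -0.8, 0, 0, 0.5, 1], [2.2, 5.7, -0.8, 0, 0, 0.4, 1], [2.8, 5.5, -0.8, 0, 0, 0.5, 1], [3.4, 5.1, -0.8, 0, 0, 0.4, 1], [3.9, 4.7, -0.8, 0, 0, 0.4, 1], [4.3, 4.3, -0.8, 0, 0, 0.5, 1], [4.7, 3.8, -0.8, 0, 0, 0.4, 1], [5.1, 3.2, -0.8, 0, 0, 0.5, 1], [5.4, 2.7, -0.8, 0, 0, 0.4, 1], [5.6, 2.2, -0.8, 0, 0, 0.4, 1], [5.7, 1.6, -0.8, 0, 0, 0.5, 1]]])

```text
time_s: 1.65
tcp_pos: [0.56, -0.0595, 0.3183]
ee_rot: [[-0.139, 0.99, -0.001], [0.99, 0.139, 0.0], [0.0, -0.001, -1.0]]
wrist_force: [0.5, 0.3, 0.4]
gripper_width: 1.001
```

Run:
```python
from h import *
s=r.sense();print(s['tcp_pos'],s['joints'],s['time_s'])
cap('wrist','w1')
plan([((.434,.335,.22),down(90),9,0.4)],cyl=True)
```

```text
[ 0.55997875 -0.05953736  0.31832129] [ 1.04114160e+01  1.30236180e+01  1.23673836e+00 -8.83505217e-03
 -7.82510792e+01 -9.24366289e+01] 1.65
max 4.840681770164199 1.004987562112089 9
[[4.65, 0.76, 1.11, 0, 0, 0.9, 0.4], [4.69, 0.29, 1.12, 0, 0, 0.9, 0.4], [4.68, -0.18, 1.11, 0, 0, 1.0, 0.4], [4.63, -0.65, 1.11, 0.1, -0.1, 0.9, 0.4], [4.52, -1.1, 1.11, 0, 0, 0.9, 0.4], [4.39, -1.54, 1.1, 0, 0, 0.9, 0.4], [4.19, -1.96, 1.11, 0, 0, 0.9, 0.4], [3.96, -2.36, 1.1, 0, 0, 0.9, 0.4], [3.7, -2.73, 1.1, 0.1, 0, 1.0, 0.4]]
```

View pics/w1.png

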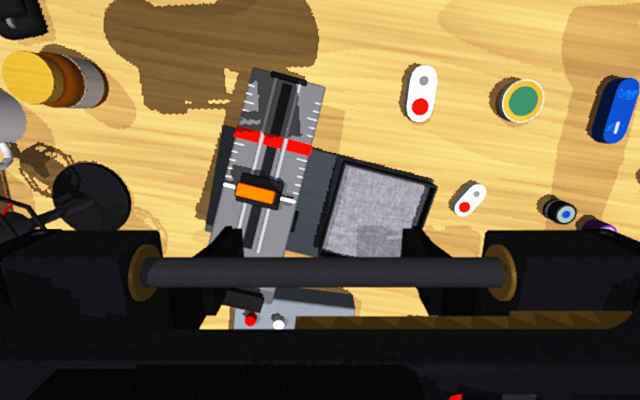

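The wrist view shows the rail with its tape at (272,142), pointers at (229,186) and (288,203), the orange tab at (257,193), the tray with corners near (342,163) and (436,185), and all the kit on the right. On to the power bank.

Emit:
move_arm(series=[[[4.6, 0.8, 1.1, 0, 0, 0.9, 0.4], [4.7, 0.3, 1.1, 0, 0, 0.9, 0.4], [4.7, -0.2, 1.1, 0, 0, 1.0, 0.4], [4.6, -0.7, 1.1, 0, 0, 0.9, 0.4], [4.5, -1.1, 1.1, 0, 0, 0.9, 0.4], [4.4, -1.5, 1.1, 0, 0, 0.9, 0.4], [4.2, -1.9, 1.1, 0, 0, 0.9, 0.4], [4.0, -2.4, 1.1, 0, 0, 0.9, 0.4], [3.7, -2.7, 1.1, 0, 0, 1.0, 0.4]]])

```text
time_s: 2.82
tcp_pos: [0.4342, 0.3291, 0.2189]
ee_rot: [[0.006, 1.0, -0.0], [1.0, -0.006, -0.0], [-0.0, -0.0, -1.0]]
wrist_force: [0.6, 0.6, -0.5]
gripper_width: 0.699
```

Run:
```python
from h import *
s=r.sense();print(s['joints'],s['time_s'])
cap('wrist','w2')
crop('w1',200,50,450,270,3.2,'c5')
```

```text
[ 5.42174426e+01  1.44172755e+01 -1.11990687e+01 -6.55403038e-03
 -6.44089375e+01 -1.44565364e+02] 2.825
```

View pics/w2.png

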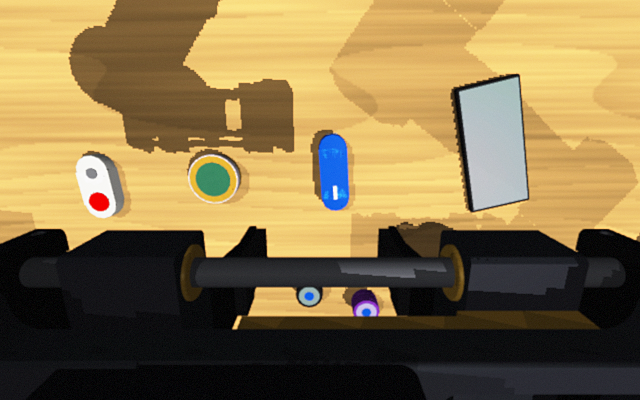

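View pics/c5.png

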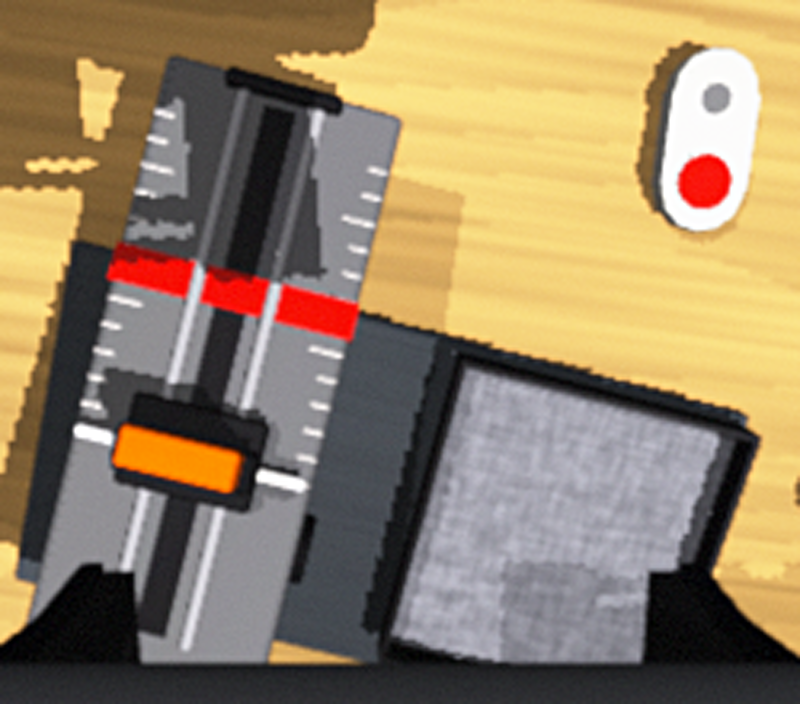

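Run:
```python
from h import *
np.set_printoptions(precision=4,suppress=True)
for u,v in [(335,172),(333,134),(338,210),(320,172),(348,172)]: print('pb',at('w2',u,v,.022))
C=lambda X,Y:('w1',)+un(X,Y,200,50,3.2)
for p in [(455,345),(757,437),(463,368),(382,655)]: print('tray .035',at(*C(*p),.035))
for p in [(722,432),(680,570)]: print('floor',at(*C(*p),.015))
S2=lambda X,Y:('scene0',)+un(X,Y,240,155,5)
D2=lambda X,Y:('side0',)+un(X,Y,265,135,5)
for n,a,b,c in [('ptr near',S2(295,167),D2(288,187),C(306,487)),('tape near end',S2(385,160),D2(370,235),C(355,322)),('tape far',S2(323,85),D2(402,157),C(112,262)),('rail c1',S2(483,137),D2(484,282),C(400,120)),('tabtop near end',S2(290,103),D2(312,122),C(240,475)),('tab top far',S2(258,67),D2(326,92),C(118,440))]:
  P=tri([a,b,c]);print(n,P,[np.round(proj(f,P)-np.array([u,v]),1) for f,u,v in (a,b,c)])
```

```text
pb [0.431  0.3443 0.022 ]
pb [0.3881 0.3419 0.022 ]
pb [0.4767 0.348  0.022 ]
pb [0.4309 0.3271 0.022 ]
pb [0.4311 0.3592 0.022 ]
tray .035 [ 0.5486 -0.0324  0.035 ]
tray .035 [0.5709 0.1085 0.035 ]
tray .035 [ 0.5582 -0.0274  0.035 ]
tray .035 [ 0.7   -0.044  0.035]
floor [0.5745 0.0996 0.015 ]
floor [0.6448 0.0947 0.015 ]
ptr near [ 0.5959 -0.0867  0.1258] [array([0.6, 0.4]), array([ 0. , -0.3]), array([-1.1,  0.7])]
tape near end [ 0.5371 -0.076   0.1016] [array([-0. ,  0.2]), array([ 0.3, -0.1]), array([-0.1,  0.7])]
tape far [ 0.5265 -0.1662  0.0889] [array([-1.4, -0.3]), array([ 0.5, -0.1]), array([ 3.3, -1. ])]
rail c1 [ 0.4608 -0.07    0.0768] [array([ 0.2, -0. ]), array([-0.5,  0. ]), array([-0.3, -1.1])]
tabtop near end [ 0.5844 -0.1066  0.164 ] [array([ 0.3, -0.6]), array([-0. ,  0.8]), array([-1.4,  1.6])]
tab top far [ 0.5804 -0.148   0.1559] [array([ 0.2, -0. ]), array([0.3, 0.3]), array([-0.9,  1.6])]
```

Run:
```python
from h import *
plan([((.432,.3445,.08),down(93.9),4,.4),((.432,.3445,.0045),down(93.9),5,.4)])
```

```text
max 3.4451269933051814 1.104536101718726 9
[[0.32, 0.03, 3.43, 0, 0, -1.0, 0.4], [0.32, 0.03, 3.43, -0.1, 0, -1.1, 0.4], [0.32, 0.03, 3.43, 0, 0, -1.0, 0.4], [0.32, 0.04, 3.43, -0.1, 0, -1.0, 0.4], [0, 0, 1.51, 0, 0, 0, 0.4], [0, 0, 1.51, 0, 0, 0, 0.4], [0, 0, 1.51, 0, 0, 0, 0.4], [0, -0.01, 1.51, 0, 0, 0, 0.4], [0, 0, 1.51, 0, 0, 0, 0.4]]
```

Emit:
move_arm(series=[[[0.32, 0.03, 3.43, 0, 0, -1.0, 0.4], [0.32, 0.03, 3.43, 0, 0, -1.1, 0.4], [0.32, 0.03, 3.43, 0, 0, -1.0, 0.4], [0.32, 0.04, 3.43, 0, 0, -1.0, 0.4], [0, 0, 1.51, 0, 0, 0, 0.4], [0, 0, 1.51, 0, 0, 0, 0.4], [0, 0, 1.51, 0, 0, 0, 0.4], [0, 0, 1.51, 0, 0, 0, 0.4], [0, 0, 1.51, 0, 0, 0, 0.4], [0, 0, 0, 0, 0, 0, 0.4]]])

```text
time_s: 4.12
tcp_pos: [0.4356, 0.34, 0.0055]
ee_rot: [[-0.066, 0.998, -0.002], [0.998, 0.066, -0.002], [-0.002, -0.002, -1.0]]
wrist_force: [0.3, 0.4, 0.5]
gripper_width: 0.703
```

Run:
```python
from h import *
cap('wrist','w3');s=r.sense();print(s['tcp_pos'],s['joint_velocities'])
s=r.sense();print(s['tcp_pos'])
```

```text
[0.43603707 0.34056863 0.00630928] [ 7.75403120e-04 -1.06671797e+00  8.44003524e-01  2.06404440e-01
 -1.06845829e-01 -6.74987414e-05]
[0.43603707 0.34056863 0.00630928]
```

View pics/w3.png

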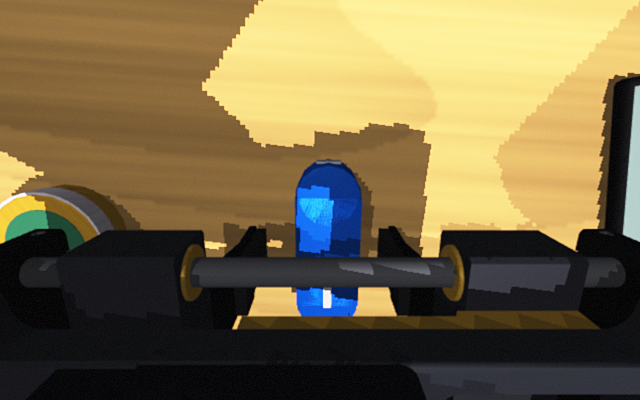

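The power bank lies between the fingers, centred at about (328,240). Closing.

Emit:
move_arm(series=[[[0, -0.3, 0.15, 0, 0, 0, 0.4], [0, 0, 0, 0, 0, 0, -1], [0, 0, 0, 0, 0, 0, -1], [0, 0, 0, 0, 0, 0, -1], [0, 0, 0, 0, 0, 0, -1], [0, 0, 0, 0, 0, 0, -1]]])

```text
time_s: 4.92
tcp_pos: [0.4333, 0.3409, 0.0055]
ee_rot: [[-0.066, 0.998, 0.0], [0.998, 0.066, 0.001], [0.001, 0.0, -1.0]]
wrist_force: [-0.0, 1.1, 0.7]
gripper_width: 0.363
```

Run:
```python
from h import *
plan([((.433,.341,.12),down(94),3,-1),((.604,.0315,.14),down(171.5),9,-1)],cyl=True)
```

```text
max 4.165453156620537 8.7 12
[[0.01, -0.01, -3.82, 0, 0, -0.1, -1], [0, -0.01, -3.81, 0, 0, 0, -1], [0.01, -0.01, -3.82, 0, 0, -0.1, -1], [-2.88, 2.53, -0.22, 0, 0, -8.6, -1], [-3.4, 1.85, -0.22, 0, 0, -8.6, -1], [-3.76, 1.08, -0.23, 0, 0, -8.6, -1], [-3.95, 0.23, -0.22, 0, 0, -8.7, -1], [-3.94, -0.64, -0.22, 0, 0, -8.6, -1], [-3.74, -1.51, -0.23, 0, 0, -8.6, -1], [-3.36, -2.3, -0.22, 0, 0, -8.6, -1], [-2.8, -3.02, -0.22, 0, 0, -8.6, -1], [-2.1, -3.59, -0.23, 0, 0, -8.6, -1]]
```

Emit:
move_arm(series=[[[0, 0, -3.8, 0, 0, 0, -1], [0, 0, -3.8, 0, 0, 0, -1], [0, 0, -3.8, 0, 0, 0, -1], [-2.9, 2.5, -0.2, 0, 0, -8.6, -1], [-3.4, 1.9, -0.2, 0, 0, -8.6, -1], [-3.8, 1.1, -0.2, 0, 0, -8.6, -1], [-3.95, 0.2, -0.2, 0, 0, -8.6, -1], [-3.95, -0.6, -0.2, 0, 0, -8.6, -1], [-3.75, -1.5, -0.2, 0, 0, -8.6, -1], [-3.4, -2.3, -0.2, 0, 0, -8.6, -1], [-2.8, -3.0, -0.2, 0, 0, -8.6, -1], [-2.1, -3.6, -0.2, 0, 0, -8.6, -1]]])

```text
time_s: 6.42
tcp_pos: [0.6037, 0.0284, 0.1368]
ee_rot: [[-0.989, 0.149, -0.001], [0.149, 0.989, -0.0], [0.001, -0.0, -1.0]]
wrist_force: [-0.1, 0.9, -2.4]
gripper_width: 0.366
```

Emit:
move_arm(series=[[[0, 0, 0, 0, 0, 0, -1], [0, 0, 0, 0, 0, 0, -1]]])

```text
time_s: 6.68
tcp_pos: [0.6034, 0.0298, 0.1368]
ee_rot: [[-0.988, 0.155, -0.001], [0.155, 0.988, 0.0], [0.001, -0.0, -1.0]]
wrist_force: [-0.8, 0.7, -1.6]
gripper_width: 0.366
```

Run:
```python
from h import *
cap('wrist','w4');cap('scene','s4');s=r.sense();print(s['tcp_pos'],s['time_s'],s['joints'])
crop('s4',240,155,370,280,5,'c6')
```

```text
[0.60352028 0.03060735 0.1371025 ] 6.775 [ 1.82304869e+01  2.41440835e+01 -9.30328177e+00 -1.46788438e-02
 -5.65871339e+01 -2.70178335e+01]
```

View pics/w4.png

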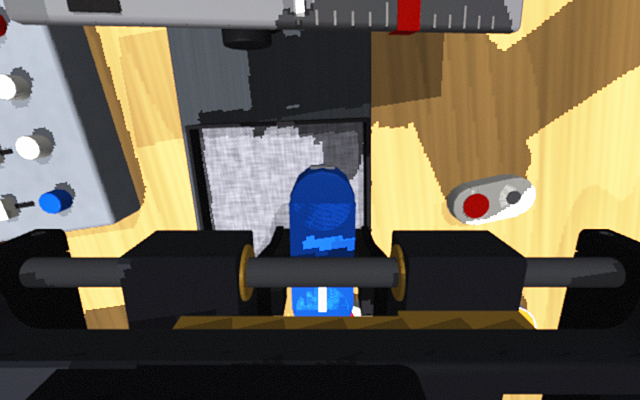

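View pics/c6.png

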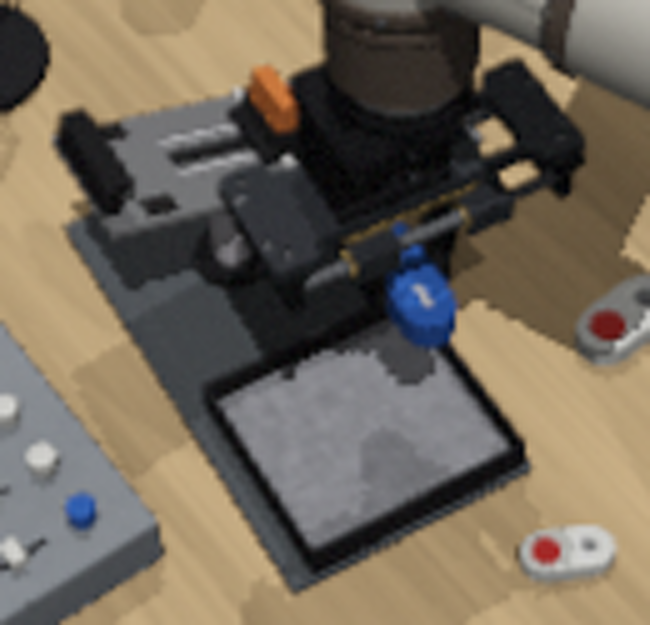

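Run:
```python
from h import *
np.set_printoptions(precision=4,suppress=True)
crop('w4',170,100,390,240,3.6,'c7')
a=at('w4',188,126,.035);b=at('w4',371,119,.035);print(a,b,np.linalg.norm(a-b),np.degrees(np.arctan2(*(a-b)[1::-1])))
```

```text
[ 0.7009 -0.0449  0.035 ] [ 0.5534 -0.0272  0.035 ] 0.14856686107848682 -6.806584396617966
```

View pics/c7.png

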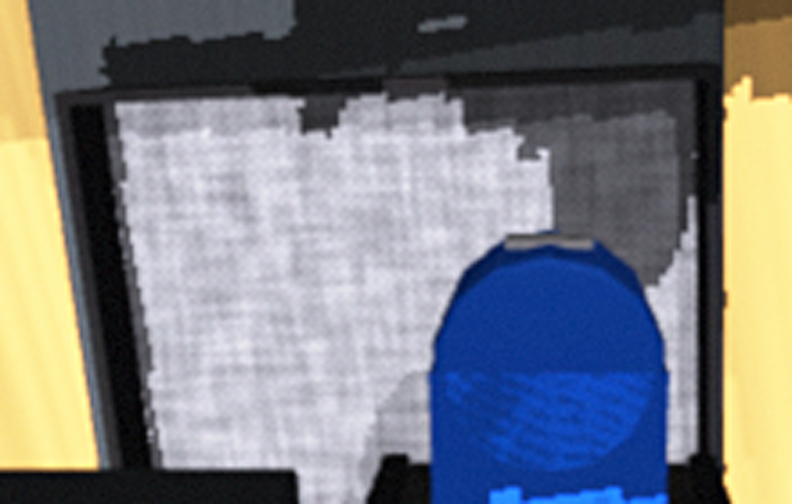

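Run:
```python
from h import *
plan([((.605,.0345,.06),down(173),3,-1),((.605,.0345,.023),down(173),3,-1)])
```

```text
max 2.574121209267349 0.6 6
[[-0.03, 0.14, 2.57, 0, 0, -0.6, -1], [-0.03, 0.13, 2.57, 0, 0, -0.6, -1], [-0.04, 0.14, 2.57, 0, 0, -0.6, -1], [0, 0, 1.23, 0, 0, 0, -1], [0, 0, 1.24, 0, 0, 0, -1], [0, 0, 1.23, 0, 0, 0, -1]]
```

Emit:
move_arm(series=[[[0, 0.14, 2.57, 0, 0, -0.6, -1], [0, 0.13, 2.57, 0, 0, -0.6, -1], [0, 0.14, 2.57, 0, 0, -0.6, -1], [0, 0, 1.23, 0, 0, 0, -1], [0, 0, 1.24, 0, 0, 0, -1], [0, 0, 1.23, 0, 0, 0, -1], [0, 0, 0, 0, 0, 0, -1], [0, 0, 0, 0, 0, 0, -1]]])

```text
time_s: 7.78
tcp_pos: [0.605, 0.0339, 0.0238]
ee_rot: [[-0.993, 0.122, 0.001], [0.122, 0.993, 0.0], [-0.001, 0.0, -1.0]]
wrist_force: [-0.1, 0.4, -0.9]
gripper_width: 0.368
```

Emit:
move_arm(series=[[[0, 0, 0.15, 0, 0, 0, -1], [0, 0, 0.15, 0, 0, 0, -1], [0, 0, 0, 0, 0, 0, -1]]])

```text
time_s: 8.15
tcp_pos: [0.6045, 0.0338, 0.0203]
ee_rot: [[-0.992, 0.122, -0.0], [0.122, 0.992, 0.0], [0.0, 0.0, -1.0]]
wrist_force: [0.4, -0.4, -2.0]
gripper_width: 0.362
```

Emit:
move_arm(series=[[[0, 0, 0.1, 0, 0, 0, -1], [0, 0, 0, 0, 0, 0, -1], [0, 0, 0, 0, 0, 0, 0], [0, 0, 0, 0, 0, 0, 0], [0, 0, 0, 0, 0, 0, 0], [0, 0, -1.5, 0, 0, 0, 0], [0, 0, -3, 0, 0, 0, 0], [0, 0, -5, 0, 0, 0, 0]]])

```text
time_s: 9.15
tcp_pos: [0.6035, 0.0336, 0.1147]
ee_rot: [[-0.992, 0.122, -0.003], [0.122, 0.993, -0.001], [0.003, -0.001, -1.0]]
wrist_force: [0.6, 0.0, 0.4]
gripper_width: 0.499
```

Run:
```python
from h import *
cap('wrist','w5')
plan([((.5,.24,.2),down(173),5,0.4),((.588,.305,.17),down(173),3,0.4)])
```

```text
max 4.904579492678247 0.223606797749979 8
[[2.63, 3.83, -1.55, 0, 0.1, 0, 0.4], [2.64, 3.83, -1.54, 0.1, 0.2, 0, 0.4], [2.64, 3.82, -1.54, 0, 0.1, 0.1, 0.4], [2.65, 3.82, -1.54, 0, 0.2, 0, 0.4], [2.66, 3.83, -1.52, 0, 0.1, 0, 0.4], [-2.65, 2.51, 1.0, 0, 0, 0, 0.4], [-2.65, 2.5, 1.0, 0, 0, 0, 0.4], [-2.64, 2.51, 1.01, 0, 0, 0, 0.4]]
```

View pics/w5.png

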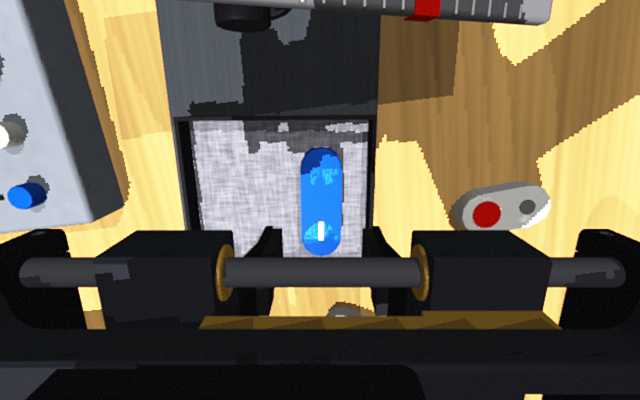

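The power bank lies flat in the tray at about (321,200). The remote is next.

Run:
```python
from h import *
plan([((.59,.1725,.19),down(240.6),8,0.2)])
```

```text
max 1.9342440383777844 8.501176389182852 8
[[0.43, 1.69, -0.83, 0, 0.1, -8.4, 0.2], [0.18, 1.73, -0.83, -0.1, 0.1, -8.5, 0.2], [-0.08, 1.75, -0.82, 0, 0.1, -8.4, 0.2], [-0.33, 1.71, -0.83, 0, 0.1, -8.4, 0.2], [-0.57, 1.65, -0.82, -0.1, 0, -8.5, 0.2], [-0.82, 1.54, -0.83, 0, 0.1, -8.4, 0.2], [-1.03, 1.41, -0.82, -0.1, 0.1, -8.5, 0.2], [-1.22, 1.25, -0.82, 0, 0.1, -8.4, 0.2]]
```

Emit:
move_arm(series=[[[0.4, 1.7, -0.8, 0, 0.1, -8.4, 0.2], [0.2, 1.7, -0.8, 0, 0.1, -8.5, 0.2], [-0.1, 1.75, -0.8, 0, 0.1, -8.4, 0.2], [-0.3, 1.7, -0.8, 0, 0, -8.4, 0.2], [-0.6, 1.65, -0.8, 0, 0, -8.5, 0.2], [-0.8, 1.5, -0.8, 0, 0, -8.4, 0.2], [-1.0, 1.4, -0.8, 0, 0, -8.5, 0.2], [-1.2, 1.25, -0.8, 0, 0, -8.4, 0.2], [0, 0, 0, 0, 0, 0, 0.2]]])

```text
time_s: 10.32
tcp_pos: [0.5873, 0.1723, 0.18]
ee_rot: [[-0.492, -0.87, -0.002], [-0.87, 0.492, 0.001], [0.0, 0.002, -1.0]]
wrist_force: [0.6, -0.7, 0.4]
gripper_width: 0.602
```

Run:
```python
from h import *
cap('wrist','w6');s=r.sense();print(s['tcp_pos'],s['time_s'],s['joints'])
```

```text
[0.58694923 0.17147735 0.17919792] 10.375 [ 31.3685569   22.69477494  -4.95593779  -0.14368923 -62.53120303
  29.10331295]
```

View pics/w6.png

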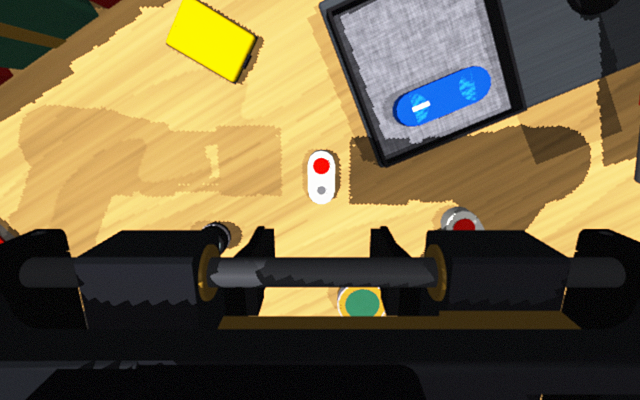

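Run:
```python
from h import *
p=at('w6',321,177,.014);print(p)
plan([((*p[:2],.05),down(240.6),4,.2),((*p[:2],.0035),down(240.6),4,.2)])
print('tray corner',at('w6',383,165,.035),at('w6',321,2,.035))
```

```text
[0.58926151 0.1720139  0.014     ]
max 3.230804853283466 0.14142135623730953 8
[[-0.05, -0.05, 3.23, 0, 0, 0, 0.2], [-0.04, -0.06, 3.23, 0.1, 0, -0.1, 0.2], [-0.05, -0.05, 3.23, 0, -0.1, 0, 0.2], [-0.04, -0.05, 3.23, 0.1, 0, -0.1, 0.2], [0, 0, 1.16, 0, 0, 0, 0.2], [0, 0, 1.16, 0, 0, 0, 0.2], [0, 0, 1.17, 0, 0, 0, 0.2], [0, 0, 1.16, 0, 0, 0, 0.2]]
tray corner [0.57367913 0.11123585 0.035     ] [0.72638031 0.09416236 0.035     ]
```

Emit:
move_arm(series=[[[0, 0, 3.2, 0, 0, 0, 0.2], [0, 0, 3.2, 0, 0, 0, 0.2], [0, 0, 3.2, 0, 0, 0, 0.2], [-0.1, 0, 3.2, 0, 0, 0, 0.2], [-0.1, -0.1, 1.2, 0, 0, 0, 0.2], [0, -0.1, 1.2, 0, 0, 0, 0.2], [0, 0, 1.2, 0, 0, 0, 0.2], [0, 0, 1.0, 0, 0, 0, 0.2], [0, 0, 0, 0, 0, 0, 0.2], [0, 0, 0, 0, 0, 0, 0.2]]])

```text
time_s: 11.62
tcp_pos: [0.5891, 0.172, 0.0047]
ee_rot: [[-0.492, -0.87, -0.004], [-0.87, 0.492, -0.0], [0.002, 0.004, -1.0]]
wrist_force: [-1.2, -0.0, -0.1]
gripper_width: 0.597
```

Run:
```python
from h import *
cap('wrist','w7');s=r.sense();print(s['tcp_pos'],s['time_s'])
```

```text
[0.58914786 0.17208814 0.00485832] 11.675
```

View pics/w7.png

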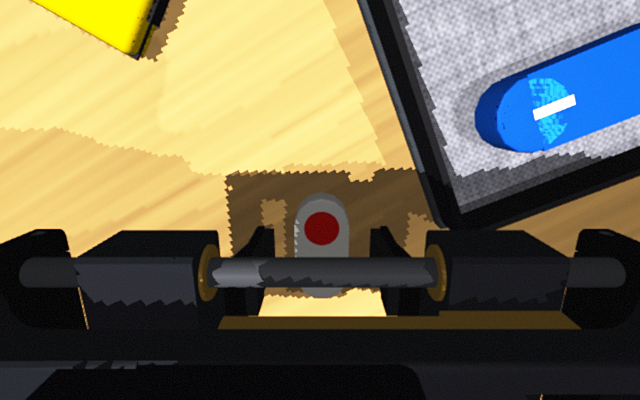

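The remote sits centred between the fingers at (321,240). Going 2 mm lower and closing.

Emit:
move_arm(series=[[[0, 0, 0.2, 0, 0, 0, 0.2], [0, 0, 0, 0, 0, 0, -1], [0, 0, 0, 0, 0, 0, -1], [0, 0, 0, 0, 0, 0, -1], [0, 0, 0, 0, 0, 0, -1], [0, 0, 0, 0, 0, 0, -1]]])

```text
time_s: 12.42
tcp_pos: [0.5888, 0.1718, 0.0023]
ee_rot: [[-0.493, -0.87, -0.005], [-0.87, 0.493, -0.0], [0.003, 0.004, -1.0]]
wrist_force: [0.6, 0.3, 1.2]
gripper_width: 0.318
```

Run:
```python
from h import *
plan([((.589,.172,.12),down(240.6),3,-1),((.663,-.0015,.12),down(173),8,-1)])
```

```text
max 3.930012722625717 8.5 11
[[0, 0.01, -3.92, 0.1, -0.1, 0, -1], [0, 0.01, -3.92, 0.1, 0, -0.1, -1], [-0.01, 0, -3.93, 0, -0.1, 0, -1], [1.44, -1.87, 0, 0, 0, 8.4, -1], [1.14, -2.06, 0, 0, 0, 8.5, -1], [0.83, -2.21, 0, 0, 0, 8.4, -1], [0.5, -2.31, -0.01, 0, 0, 8.5, -1], [0.15, -2.35, 0, 0, 0, 8.4, -1], [-0.19, -2.35, 0, 0, 0, 8.5, -1], [-0.54, -2.3, 0, 0, 0, 8.4, -1], [-0.87, -2.19, 0, 0, 0, 8.5, -1]]
```

Emit:
move_arm(series=[[[0, 0, -3.9, 0.1, 0, 0, -1], [0, 0, -3.9, 0.1, -0.1, 0, -1], [0, 0, -3.9, 0, -0.1, 0, -1], [1.4, -1.9, 0, 0, 0, 8.4, -1], [1.1, -2.1, 0, 0, 0, 8.5, -1], [0.8, -2.2, 0, 0, 0, 8.4, -1], [0.5, -2.3, 0, 0, 0, 8.5, -1], [0.2, -2.35, 0, 0, 0, 8.4, -1], [-0.2, -2.35, 0, 0, 0, 8.5, -1], [-0.5, -2.3, 0, 0, 0, 8.4, -1], [-0.9, -2.2, 0, 0, 0, 8.5, -1], [0, 0, 0, 0, 0, 0, -1]]])

```text
time_s: 13.92
tcp_pos: [0.6636, -0.0029, 0.1186]
ee_rot: [[-0.992, 0.126, -0.001], [0.126, 0.992, 0.001], [0.001, 0.001, -1.0]]
wrist_force: [-0.7, 0.2, -1.0]
gripper_width: 0.317
```

Run:
```python
from h import *
cap('scene','s8');cap('side','d8');cap('wrist','w8');s=r.sense();print(s['tcp_pos'],s['time_s'],s['gripper_width'])
plan([((.663,-.0015,.05),down(173),3,-1),((.663,-.0015,.019),down(173),3,-1)])
crop('s8',240,155,370,280,5,'c8')
```

```text
[ 0.66314009 -0.00106752  0.11891315] 14.075 0.31753162914612976
max 2.3000869548780103 0.1 6
[[0, -0.02, 2.3, 0, 0, 0, -1], [0, -0.01, 2.29, 0, 0, 0, -1], [0, -0.02, 2.3, 0, -0.1, 0, -1], [0, 0, 1.03, 0, 0, 0, -1], [0, 0, 1.04, 0, 0, 0, -1], [0, 0, 1.03, 0, 0, 0, -1]]
```

View pics/w8.png

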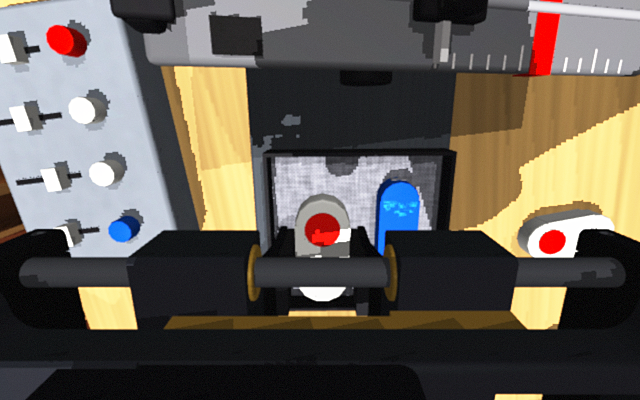

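View pics/c8.png

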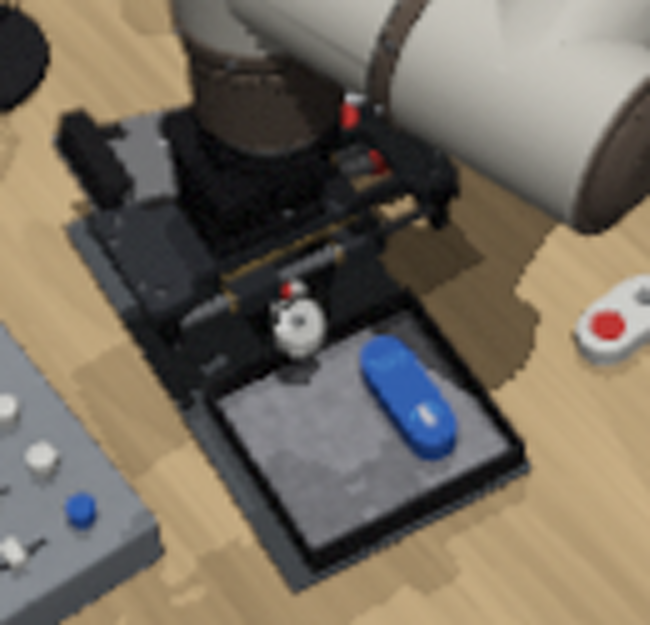

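Run:
```python
from h import *
a=at('w8',265,152,.035);b=at('w8',455,150,.035);print(a,b,np.linalg.norm(a-b))
print('pb far end',at('w8',398,180,.037), 'pb sides',at('w8',377,210,.037),at('w8',419,210,.037))
```

```text
[ 0.70109299 -0.04617559  0.035     ] [ 0.55516529 -0.02954212  0.035     ] 0.14687262506862026
pb far end [ 0.60077819 -0.01178662  0.037     ] pb sides [0.6190922  0.01084754 0.037     ] [0.58547635 0.01504975 0.037     ]
```

The remote hangs over the free half of the tray, beside the power bank at (398,215). Setting it down.

Emit:
move_arm(series=[[[0, 0, 2.3, 0, 0, 0, -1], [0, 0, 2.3, 0, 0, 0, -1], [0, 0, 2.3, 0, 0, 0, -1], [0, 0, 1.0, 0, 0, 0, -1], [0, 0, 1.0, 0, 0, 0, -1], [0, 0, 1.0, 0, 0, 0, -1], [0, 0, 0, 0, 0, 0, -1], [0, 0, 0, 0, 0, 0, -1]]])

```text
time_s: 15.08
tcp_pos: [0.6639, -0.0014, 0.0206]
ee_rot: [[-0.992, 0.124, 0.001], [0.124, 0.992, 0.001], [-0.0, 0.001, -1.0]]
wrist_force: [0.3, -0.5, -0.6]
gripper_width: 0.317
```

Emit:
move_arm(series=[[[0, 0, 0.2, 0, 0, 0, -1], [0, 0, 0.13, 0, 0, 0, -1], [0, 0, 0, 0, 0, 0, -1], [0, 0, 0, 0, 0, 0, -0.12], [0, 0, 0, 0, 0, 0, -0.12], [0, 0, 0, 0, 0, 0, -0.12]]])

```text
time_s: 15.82
tcp_pos: [0.6635, -0.0014, 0.0169]
ee_rot: [[-0.992, 0.124, -0.0], [0.124, 0.992, 0.001], [0.0, 0.001, -1.0]]
wrist_force: [0.2, -1.3, -0.3]
gripper_width: 0.429
```

Run:
```python
from h import *
plan([((.663,-.0015,.1),down(173),3,-.12),((.588,.308,.19),down(173),7,.3)])
```

```text
max 4.730549650939095 0.1 10
[[0.02, 0, -2.77, 0, 0, 0, -0.12], [0.02, -0.01, -2.77, 0, 0, -0.1, -0.12], [0.01, 0, -2.77, 0, 0, 0, -0.12], [1.6, 4.26, -1.28, 0, 0, 0, 0.3], [1.61, 4.26, -1.28, 0, 0, 0, 0.3], [1.6, 4.26, -1.29, 0, 0, 0, 0.3], [1.61, 4.25, -1.28, 0, 0, 0, 0.3], [1.6, 4.26, -1.28, 0, 0, 0, 0.3], [1.61, 4.26, -1.28, 0, 0, 0, 0.3], [1.6, 4.26, -1.28, 0, 0, 0, 0.3]]
```

Emit:
move_arm(series=[[[0, 0, -2.0, 0, 0, 0, -0.12], [0, 0, -3.0, 0, 0, 0, -0.12], [0, 0, -3.3, 0, 0, 0, -0.12], [1.6, 4.3, -1.3, 0, 0, 0, 0.3], [1.6, 4.3, -1.3, 0, 0, 0, 0.3], [1.6, 4.3, -1.3, 0, 0, 0, 0.3], [1.6, 4.2, -1.3, 0, 0, 0, 0.3], [1.6, 4.2, -1.3, 0, 0, 0, 0.3], [1.6, 4.2, -1.3, 0, 0, 0, 0.3], [1.6, 4.2, -1.3, 0, 0, 0, 0.3], [0, 0, 0, 0, 0, 0, 0.3]]])

```text
time_s: 17.2
tcp_pos: [0.5888, 0.3103, 0.1923]
ee_rot: [[-0.993, 0.12, 0.002], [0.12, 0.993, 0.003], [-0.002, 0.003, -1.0]]
wrist_force: [0.7, -0.8, -0.1]
gripper_width: 0.649
```

Run:
```python
from h import *
cap('wrist','w9');s=r.sense();print(s['tcp_pos'],s['time_s'])
```

```text
[0.58873752 0.30852809 0.19143012] 17.25
```

View pics/w9.png

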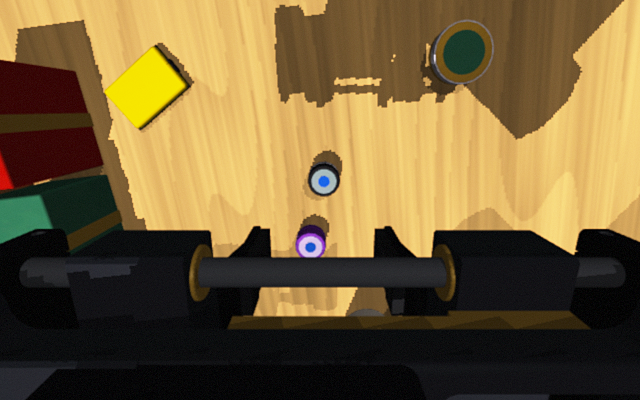

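Run:
```python
from h import *
p=at('w9',324,181,.028);print(p,at('w9',310,246,.028),'bottle',at('scene0',452,357,.0),at('side0',292,383,0))
plan([((*p[:2],.07),down(173),4,.3),((*p[:2],.008),down(173),4,.3)])
```

```text
[0.58629932 0.31217214 0.028     ] [0.61053488 0.38382616 0.028     ] bottle [0.55668775 0.53380802 0.        ] [0.560856   0.52863144 0.        ]
max 3.0418579848507066 0.1 8
[[0.07, 0.08, 3.04, 0, 0, 0, 0.3], [0.07, 0.08, 3.03, 0, 0, 0, 0.3], [0.07, 0.08, 3.04, 0.1, 0, 0, 0.3], [0.08, 0.08, 3.03, 0, 0, 0, 0.3], [0, 0, 1.55, 0, 0, 0, 0.3], [0, 0, 1.55, 0, 0, 0, 0.3], [0, 0, 1.55, 0, 0, 0, 0.3], [0, 0, 1.55, 0, 0, 0, 0.3]]
```

Emit:
move_arm(series=[[[0.05, 0.08, 3.0, 0, 0, 0, 0.3], [0.05, 0.08, 3.0, 0, 0, 0, 0.3], [0.05, 0.08, 3.0, 0, 0, 0, 0.3], [0.05, 0.08, 3.0, 0, 0, 0, 0.3], [0, 0, 1.6, 0, 0, 0, 0.3], [0, 0, 1.6, 0, 0, 0, 0.3], [0, 0, 1.6, 0, 0, 0, 0.3], [0, 0, 1.6, 0, 0, 0, 0.3], [0, 0, 0, 0, 0, 0, 0.3], [0, 0, 0, 0, 0, 0, 0.3]]])

```text
time_s: 18.5
tcp_pos: [0.5879, 0.311, 0.0075]
ee_rot: [[-0.992, 0.124, 0.001], [0.124, 0.992, 0.001], [-0.0, 0.001, -1.0]]
wrist_force: [1.2, -0.0, -0.9]
gripper_width: 0.653
```

Run:
```python
from h import *
cap('wrist','w10');s=r.sense();print(s['tcp_pos'],s['time_s'])
```

```text
[0.58801586 0.31103325 0.00780162] 18.55
```

View pics/w10.png

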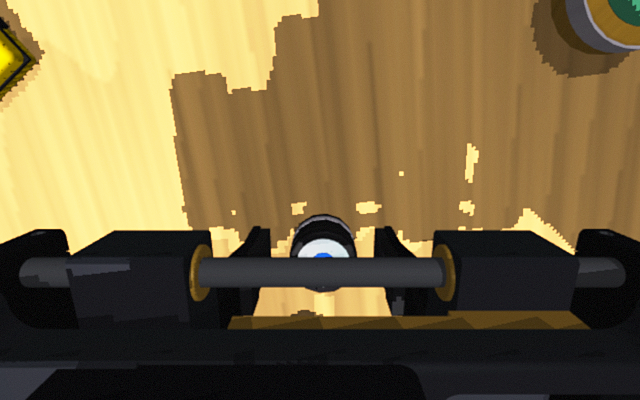

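The lens sits between the fingers at (323,252). Closing.

Emit:
move_arm(series=[[[0, 0.1, 0.1, 0, 0, 0, 0.3], [0, 0, 0, 0, 0, 0, -1], [0, 0, 0, 0, 0, 0, -1], [0, 0, 0, 0, 0, 0, -1], [0, 0, 0, 0, 0, 0, -1], [0, 0, 0, 0, 0, 0, -1]]])

```text
time_s: 19.3
tcp_pos: [0.5876, 0.3116, 0.0062]
ee_rot: [[-0.992, 0.124, -0.0], [0.124, 0.992, 0.001], [0.0, 0.001, -1.0]]
wrist_force: [-0.2, -0.3, 0.1]
gripper_width: 0.383
```

Run:
```python
from h import *
s=r.sense()
a=np.radians(-7);X=np.array([np.cos(a),np.sin(a)]);Y=np.array([-X[1],X[0]])
t=np.array([.6365,.0316])+.030*X+.040*Y;print(t,s['gripper_width'],s['tcp_pos'])
plan([((*s['tcp_pos'][:2],.11),down(173),3,-1),((*t,.11),down(173),6,-1)])
```

```text
[0.67115116 0.06764577] 0.3827317100503268 [0.58763401 0.31161324 0.00617968]
max 4.302487652509883 0.1 9
[[0, 0, -3.46, 0, 0, 0, -1], [0, 0.01, -3.46, 0, 0, -0.1, -1], [0.01, 0, -3.46, 0, 0, 0, -1], [-1.88, -3.87, 0, 0, 0, 0, -1], [-1.88, -3.86, -0.01, 0, 0, 0, -1], [-1.88, -3.87, 0, 0, 0, 0, -1], [-1.88, -3.86, -0.01, 0, 0, 0, -1], [-1.88, -3.87, 0, 0, 0, 0, -1], [-1.88, -3.87, -0.01, 0, 0, 0, -1]]
```

Emit:
move_arm(series=[[[0, 0, -3.0, 0, 0, 0, -1], [0, 0, -3.7, 0, 0, 0, -1], [0, 0, -3.7, 0, 0, 0, -1], [-1.9, -3.9, 0, 0, 0, 0, -1], [-1.9, -3.9, 0, 0, 0, 0, -1], [-1.9, -3.9, 0, 0, 0, 0, -1], [-1.9, -3.8, 0, 0, 0, 0, -1], [-1.9, -3.8, 0, 0, 0, 0, -1], [-1.8, -3.8, 0, 0, 0, 0, -1], [0, 0, 0, 0, 0, 0, -1], [0, 0, 0, 0, 0, 0, -1]]])

```text
time_s: 20.68
tcp_pos: [0.6709, 0.0684, 0.1095]
ee_rot: [[-0.992, 0.124, -0.001], [0.124, 0.992, 0.001], [0.001, 0.001, -1.0]]
wrist_force: [-0.3, 0.1, -0.4]
gripper_width: 0.383
```

Run:
```python
from h import *
cap('wrist','w11');s=r.sense();print(s['tcp_pos'],s['time_s'],s['gripper_width'])
plan([((.671,.0675,.05),down(173),3,-1),((.671,.0675,.0225),down(173),3,-1)])
```

```text
[0.67088319 0.06897036 0.10966805] 20.725 0.38104376474415125
max 1.9906531591414915 0.1 6
[[-0.01, -0.05, 1.99, 0, 0, 0, -1], [-0.01, -0.05, 1.99, 0, 0, -0.1, -1], [-0.01, -0.05, 1.99, 0, -0.1, 0, -1], [0, 0, 0.92, 0, 0, 0, -1], [0, 0, 0.91, 0, 0, 0, -1], [0, 0, 0.92, 0, 0, 0, -1]]
```

View pics/w11.png

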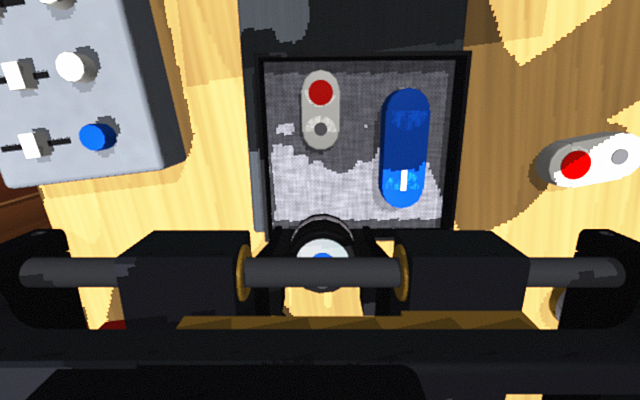

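Run:
```python
from h import *
c=np.array([.6365,.0316]);a=np.radians(-7);X=np.array([np.cos(a),np.sin(a)]);Y=np.array([-X[1],X[0]])
for n,u,v,z in [('rem -y',321,70,.029),('rem +y',321,151,.029),('remL',302,110,.029),('remR',341,110,.029),('pb -y',404,88,.037),('pb+y',402,207,.037),('pbL',381,150,.037),('pbR',430,150,.037),('wall TL',260,58,.035),('wall TR',471,51,.035),('floor +y edge',340,219,.015),('floor +y edge',370,222,.015),('inner right top',462,140,.035),('wall out left',262,140,.035)]:
  p=at('w11',u,v,z)[:2]-c;print(n,np.round([p@X*1000,p@Y*1000]))
```

```text
rem -y [ 29. -58.]
rem +y [29. -0.]
remL [ 43. -30.]
remR [ 15. -30.]
pb -y [-29. -45.]
pb+y [-33.  42.]
pbL [-15.  -2.]
pbR [-51.  -2.]
wall TL [ 71. -65.]
wall TR [-74. -69.]
floor +y edge [13. 60.]
floor +y edge [-12.  62.]
inner right top [-75.  -9.]
wall out left [73. -9.]
```

Run:
```python
from h import *
c=np.array([.6365,.0316]);a=np.radians(-7);X=np.array([np.cos(a),np.sin(a)]);Y=np.array([-X[1],X[0]])
t=c+.028*X+.032*Y;print(t)
plan([((*t,.06),down(173),3,-1),((*t,.0245),down(173),3,-1)])
```

```text
[0.66819111 0.05994914]
max 1.6894377763031108 0.1 6
[[0.05, -0.31, 1.66, 0, 0, 0, -1], [0.05, -0.31, 1.65, 0, 0, -0.1, -1], [0.05, -0.31, 1.66, 0, -0.1, 0, -1], [0, 0, 1.18, 0, 0, 0, -1], [0, 0, 1.18, 0, 0, 0, -1], [0.01, -0.01, 1.19, 0, 0, 0, -1]]
```

Emit:
move_arm(series=[[[0.05, -0.3, 1.65, 0, 0, 0, -1], [0.05, -0.3, 1.65, 0, 0, 0, -1], [0.05, -0.3, 1.65, 0, 0, 0, -1], [0, 0, 1.2, 0, 0, 0, -1], [0, 0, 1.2, 0, 0, 0, -1], [0, 0, 1.2, 0, 0, 0, -1], [0, 0, 0, 0, 0, 0, -1], [0, 0, 0, 0, 0, 0, -1]]])

```text
time_s: 21.72
tcp_pos: [0.669, 0.0597, 0.0248]
ee_rot: [[-0.992, 0.124, 0.001], [0.124, 0.992, 0.001], [-0.0, 0.001, -1.0]]
wrist_force: [0.0, 0.1, 0.3]
gripper_width: 0.381
```

Emit:
move_arm(series=[[[0, 0, 0.2, 0, 0, 0, -1], [0, 0, 0.15, 0, 0, 0, -1], [0, 0, 0, 0, 0, 0, -1], [0, 0, 0, 0, 0, 0, -0.06], [0, 0, 0, 0, 0, 0, -0.06], [0, 0, 0, 0, 0, 0, -0.06], [0, 0, -1.5, 0, 0, 0, -0.06], [0, 0, -2.5, 0, 0, 0, -0.06], [0, 0, -4, 0, 0, 0, -0.06], [0, 0, -4, 0, 0, 0, -0.06]]])

```text
time_s: 22.98
tcp_pos: [0.6687, 0.0594, 0.1432]
ee_rot: [[-0.992, 0.124, 0.001], [0.124, 0.992, 0.001], [-0.001, 0.001, -1.0]]
wrist_force: [0.6, 0.5, 0.4]
gripper_width: 0.47
```

Run:
```python
from h import *
cap('wrist','w12');cap('scene','s12');cap('side','d12');s=r.sense();print(s['tcp_pos'],s['time_s'],s['joints'])
crop('s12',230,150,370,280,5,'c9')
crop('d12',255,125,385,245,5,'c10')
```

```text
[0.67049719 0.05988779 0.14539613] 23.125 [ 1.88297789e+01  2.97003462e+01  1.48825568e+00 -1.58892742e-02
 -6.13421629e+01 -2.59242424e+01]
```

View pics/w12.png

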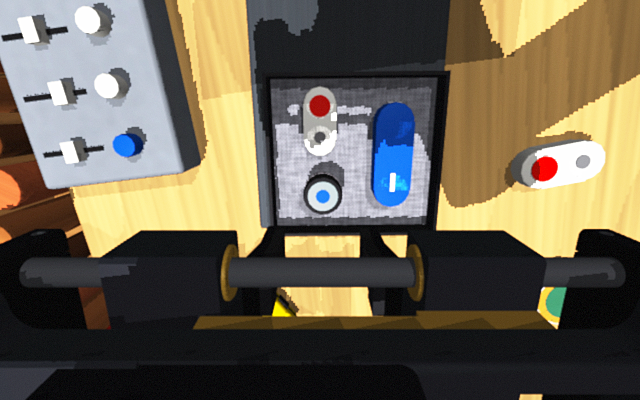

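View pics/c9.png

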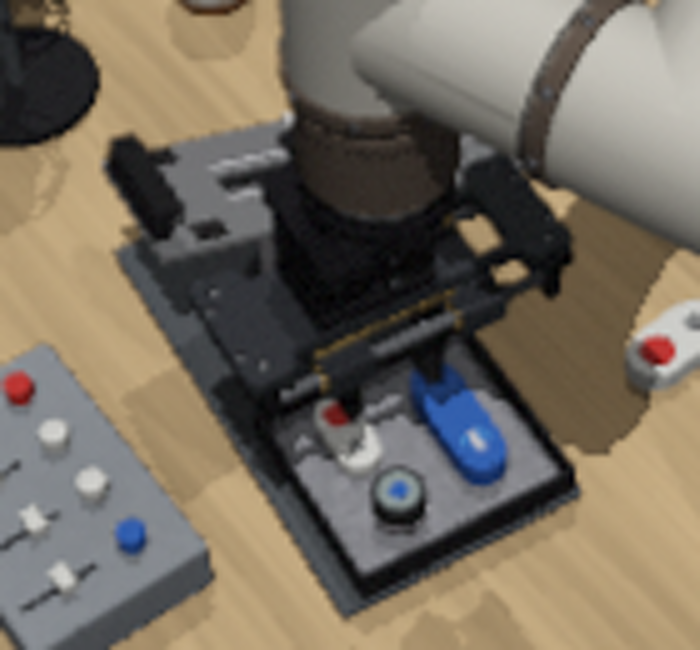

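View pics/c10.png

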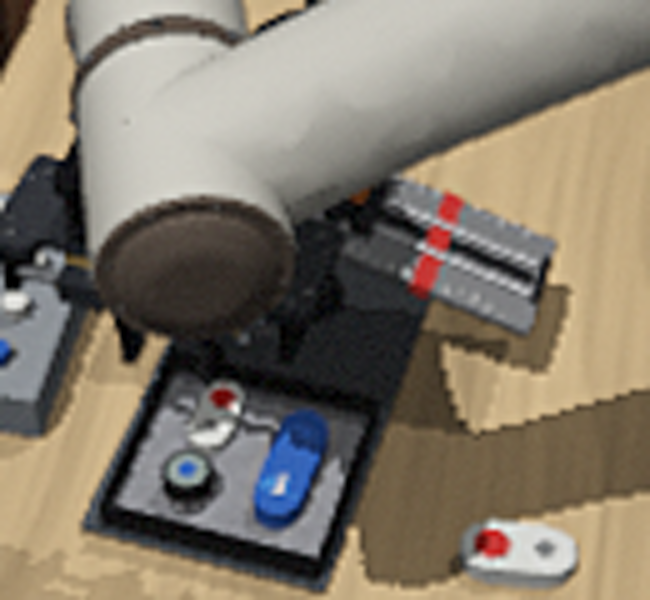

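All three pieces lie flat and apart in the tray: remote (320,120), lens (322,196) and power bank (393,155). Next is the jaw, so I'm planning a look along the rail's normal.

```bash
cat >> h.py <<'E'
a_=np.radians(-7);XH=np.array([np.cos(a_),np.sin(a_),0]);YH=np.array([-XH[1],XH[0],0]);ZH=np.array([0,0,1.])
b_=np.radians(15);XR=np.cos(b_)*XH+np.sin(b_)*ZH;ZR=np.cos(b_)*ZH-np.sin(b_)*XH
RJ=np.stack([-XR,YH,-ZR],1)
E
python3 - <<'E'
from h import *
print(np.linalg.det(RJ),'mic',at('scene0',234,170,0),at('side0',317,135,0),'honey',at('scene0',272,148,0))
I=np.array([.592,-.129,.119]);P=I+.12*ZR;print(P)
plan([((.66,.04,.25),down(173),3,-.06),(P,RJ,6,0)])
E
```

```text
0.9999999999999999 mic [ 0.67520756 -0.39178617  0.        ] [ 0.67448005 -0.41616832  0.        ] honey [ 0.50403676 -0.4028472   0.        ]
[ 0.56117322 -0.12521495  0.2349111 ]
max 3.5689914541786174 2.5 9
[[0.24, -0.69, -3.49, 0.1, 0.1, 0, -0.06], [0.25, -0.69, -3.49, 0, 0.2, -0.1, -0.06], [0.26, -0.7, -3.49, 0.1, 0.1, 0, -0.06], [1.3, -2.93, 0.25, 0, -2.5, 0, 0], [1.31, -2.94, 0.2, 0, -2.5, 0, 0], [1.31, -2.93, 0.13, 0, -2.5, 0, 0], [1.32, -2.93, 0.08, 0, -2.5, 0, 0], [1.33, -2.94, 0.02, 0, -2.5, 0, 0], [1.32, -2.93, -0.03, 0, -2.5, 0, 0]]
```

Emit:
move_arm(series=[[[0.2, -0.7, -3.5, 0, 0.1, 0, 0], [0.3, -0.7, -3.5, 0, 0.1, 0, 0], [0.3, -0.7, -3.5, 0, 0.1, 0, 0], [1.3, -2.9, 0.2, 0, -2.5, 0, 0], [1.3, -2.9, 0.2, 0, -2.5, 0, 0], [1.3, -2.9, 0.1, 0, -2.5, 0, 0], [1.3, -2.9, 0.1, 0, -2.5, 0, 0], [1.3, -2.9, 0, 0, -2.5, 0, 0], [1.3, -2.9, 0, 0, -2.5, 0, 0], [0, 0, 0, 0, 0, 0, 0], [0, 0, 0, 0, 0, 0, 0]]])

```text
time_s: 24.5
tcp_pos: [0.5604, -0.1235, 0.2319]
ee_rot: [[-0.96, 0.124, 0.251], [0.12, 0.992, -0.031], [-0.253, 0.001, -0.967]]
wrist_force: [-0.1, 0.4, 0.4]
gripper_width: 0.501
```

Run:
```python
from h import *
cap('wrist','w13');s=r.sense();print(s['tcp_pos'],s['time_s'],s['joints'],np.degrees(Ro.from_matrix(np.array(s['ee_rot']).T@RJ).as_rotvec()))
```

```text
[ 0.56068442 -0.12320919  0.23179667] 24.55 [  5.46310067   9.53043225 -18.7477554    4.23301143 -47.45284654
 -15.03936561] [ 0.01684564 -0.32528402 -0.10577334]
```

View pics/w13.png

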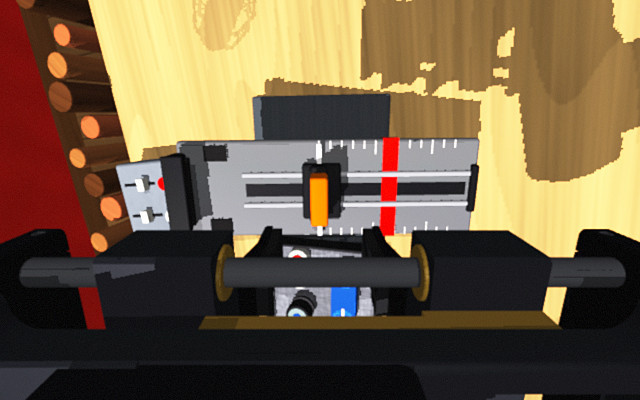

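Run:
```python
from h import *
crop('w13',160,120,500,250,2.35,'c11')
d=json.load(open('pics/w13.json'));T=np.array(d['tool_from_camera']);print(d['cx'],d['cy'])
def tl(u,v,h): # tool coords at tool z=h
    q=T[:3,:3]@np.array([(u-d['cx'])/d['fx'],(v-d['cy'])/d['fy'],1]);o=T[:3,3];return np.round((o+q*(h-o[2])/q[2])*1000,1)
for h in (.11,.115,.12):
  print(h,[tl(u,v,h)[:2].tolist() for u,v in [(319.5,150),(320,230),(178,140),(477,139),(470,236),(318,141),(318,236),(390,150),(388,225)]], 'tabtop',tl(318.5,173,h-.044)[:2],tl(318.5,225,h-.044)[:2])
```

```text
321.89101364954615 196.14882894478183
0.11 [[-1.6, -38.1], [-1.3, 34.8], [-121.5, -46.7], [131.9, -47.3], [136.7, 40.9], [-2.8, -45.7], [-3.2, 40.7], [58.7, -38.1], [60.6, 30.0]] tabtop [ -2.1 -26.8] [-2.2 13.6]
0.115 [[-1.6, -37.5], [-1.3, 36.8], [-123.7, -46.2], [134.3, -46.9], [139.2, 42.9], [-2.9, -45.3], [-3.2, 42.8], [59.7, -37.5], [61.7, 31.9]] tabtop [ -2.1 -25.8] [-2.2 15.5]
0.12 [[-1.7, -36.9], [-1.4, 38.7], [-125.9, -45.7], [136.7, -46.4], [141.7, 45.0], [-3.0, -44.8], [-3.3, 44.8], [60.8, -36.9], [62.8, 33.8]] tabtop [ -2.2 -24.8] [-2.3 17.3]
```

View pics/c11.png

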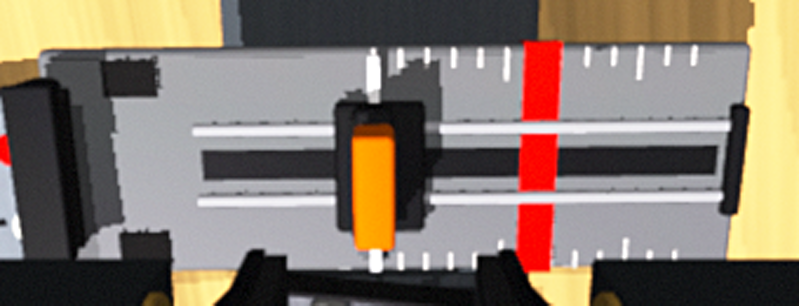

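The view is square to the rail: pointers at u≈320, tape at u≈389 and the tab at (318,199). The jaw has to travel about 63 mm. The tool is centred over the tab, so I'll descend along the normal.

Emit:
move_arm(series=[[[-0.15, -0.1, 1.5, 0, -0.3, 0, 0], [0, 0, 1.5, 0, 0, 0, 0], [0, 0, 1.5, 0, 0, 0, 0], [0, 0, 1.5, 0, 0, 0, 0], [0, 0, 1.3, 0, 0, 0, 0], [0, 0, 1.0, 0, 0, 0, 0], [0, 0, 0.7, 0, 0, 0, 0], [0, 0, 0, 0, 0, 0, 0], [0, 0, 0, 0, 0, 0, 0]]])

```text
time_s: 25.68
tcp_pos: [0.5848, -0.1275, 0.1456]
ee_rot: [[-0.958, 0.124, 0.257], [0.12, 0.992, -0.031], [-0.259, 0.001, -0.966]]
wrist_force: [-0.0, 0.4, 0.5]
gripper_width: 0.5
```

Run:
```python
from h import *
cap('wrist','w14');cap('side','d14');cap('scene','s14');s=r.sense();print(s['tcp_pos'],s['time_s'],s['wrist_force'],np.degrees(Ro.from_matrix(np.array(s['ee_rot']).T@RJ).as_rotvec()))
I=np.array(json.load(open('pics/w13.json'))['tcp']);
print((s['tcp_pos']-I)@np.stack([XR,YH,ZR],1)*1000)
crop('d14',265,125,385,215,5,'c12');crop('s14',230,130,370,230,5,'c13')
```

```text
[ 0.58474975 -0.12750464  0.14571044] 25.825 [ 0.7107365   0.97276124 -0.08392511] [ 0.02145579  0.03247142 -0.12667235]
[  1.5565116   -0.99800925 -89.59778893]
```

View pics/w14.png

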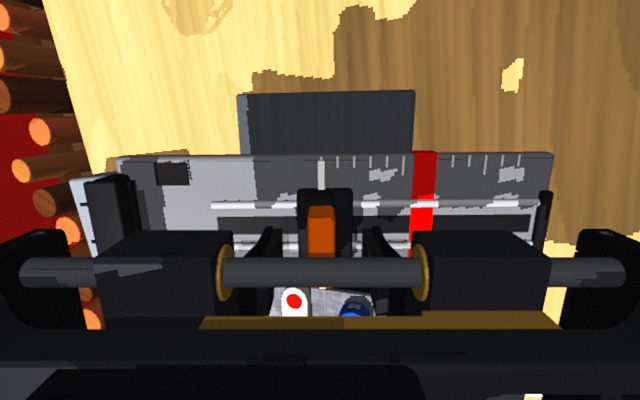

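View pics/c12.png

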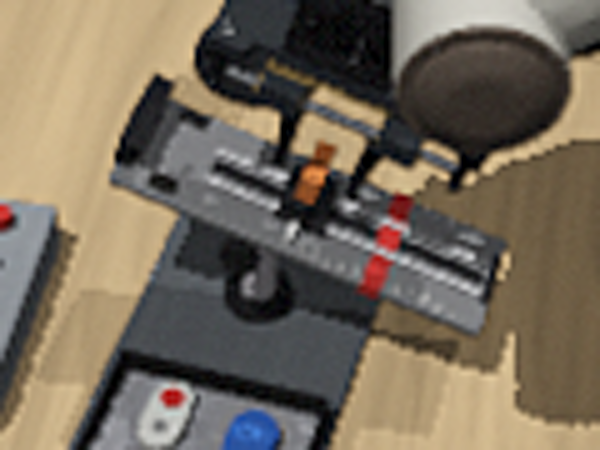

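View pics/c13.png

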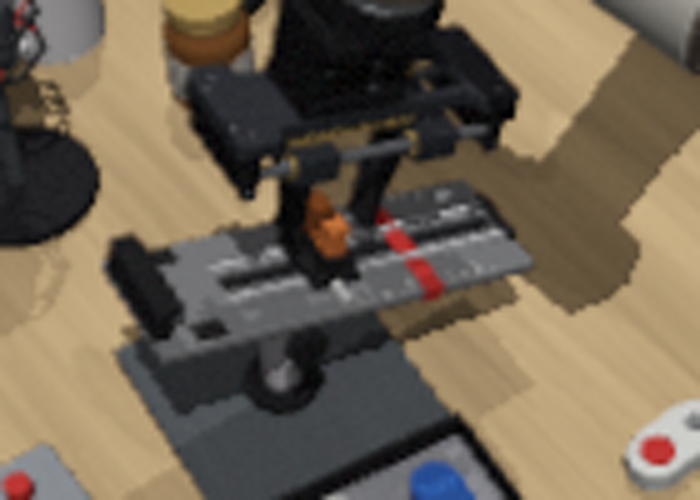

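The fingers straddle the tab, about 30 mm above the rail. I'll go 13 mm lower and close.

Emit:
move_arm(series=[[[0, 0, 0.6, 0, 0, 0, 0], [0, 0, 0.7, 0, 0, 0, 0], [0, 0, 0, 0, 0, 0, 0], [0, 0, 0, 0, 0, 0, 0]]])

```text
time_s: 26.32
tcp_pos: [0.5879, -0.1279, 0.1324]
ee_rot: [[-0.959, 0.124, 0.256], [0.12, 0.992, -0.031], [-0.258, 0.001, -0.966]]
wrist_force: [-1.3, 0.3, 1.1]
gripper_width: 0.498
```

Run:
```python
from h import *
cap('wrist','w15');s=r.sense();print(s['tcp_pos'],s['time_s'],s['wrist_force'])
I=np.array(json.load(open('pics/w13.json'))['tcp']);
print((s['tcp_pos']-I)@np.stack([XR,YH,ZR],1)*1000)
```

```text
[ 0.58794727 -0.1279433   0.13255289] 26.375 [-0.6686659   0.04137349  0.3713059 ]
[   1.26826618   -1.04372138 -103.14225333]
```

View pics/w15.png

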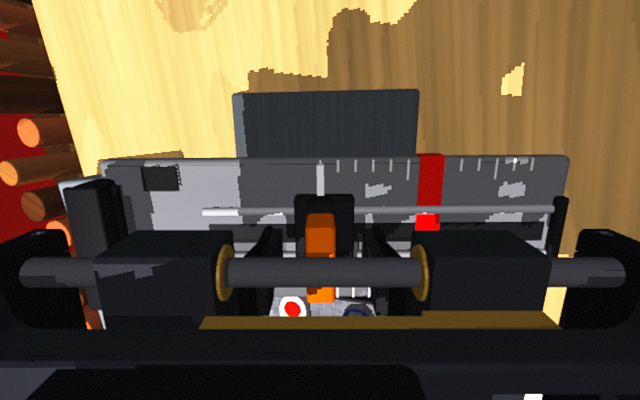

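Emit:
move_arm(series=[[[0, 0, 0, 0, 0, 0, -1], [0, 0, 0, 0, 0, 0, -1], [0, 0, 0, 0, 0, 0, -1], [0, 0, 0, 0, 0, 0, -1], [0, 0, 0, 0, 0, 0, -1]]])

```text
time_s: 27.0
tcp_pos: [0.5886, -0.128, 0.1329]
ee_rot: [[-0.958, 0.123, 0.258], [0.119, 0.992, -0.031], [-0.26, 0.001, -0.966]]
wrist_force: [2.9, -1.4, -0.5]
gripper_width: 0.159
```

Emit:
move_arm(series=[[[0.5, 0, 0, 0, 0, 0, -1], [0.6, 0, 0, 0, 0, 0, -1], [0.7, 0, 0, 0, 0, 0, -1], [0.7, 0, 0, 0, 0, 0, -1], [0.7, 0, 0, 0, 0, 0, -1], [0.7, 0, 0, 0, 0, 0, -1], [0.7, 0, 0, 0, 0, 0, -1], [0.7, 0, 0, 0, 0, 0, -1], [0.5, 0, 0, 0, 0, 0, -1], [0.2, 0, 0, 0, 0, 0, -1], [0, 0, 0, 0, 0, 0, -1], [0, 0, 0, 0, 0, 0, -1]]])

```text
time_s: 28.5
tcp_pos: [0.5332, -0.1214, 0.118]
ee_rot: [[-0.957, 0.123, 0.262], [0.119, 0.992, -0.032], [-0.264, 0.0, -0.965]]
wrist_force: [10.6, -7.7, -5.2]
gripper_width: 0.163
```

Run:
```python
from h import *
cap('wrist','w16');cap('side','d16');cap('scene','s16');s=r.sense();print(s['tcp_pos'],s['time_s'],s['wrist_force'],s['gripper_width'])
I=np.array(json.load(open('pics/w15.json'))['tcp']);
print((s['tcp_pos']-I)@np.stack([XR,YH,ZR],1)*1000)
crop('w16',230,130,450,260,3.6,'c14');crop('d16',265,125,385,215,6,'c15');crop('s16',250,140,360,220,7,'c16')
```

```text
[ 0.5332188  -0.12143098  0.11802841] 28.65 [ 9.79656598 -7.56801823 -6.03668969] 0.15905852119736563
[-56.90073381  -0.2024437    0.38902029]
```

View pics/c14.png

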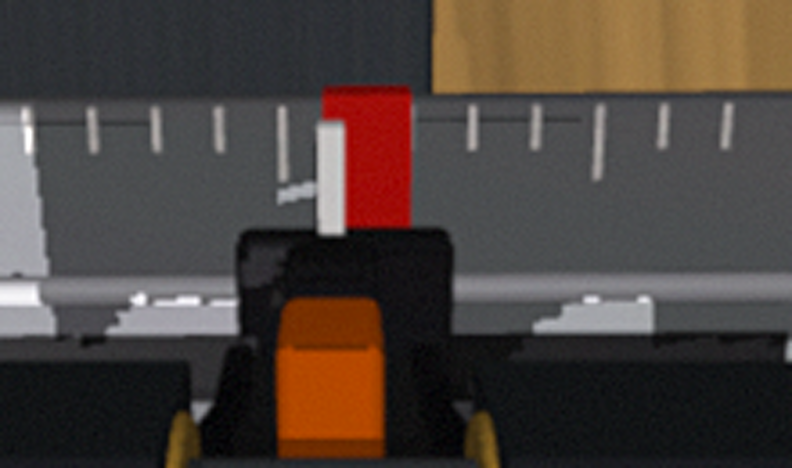

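View pics/c15.png

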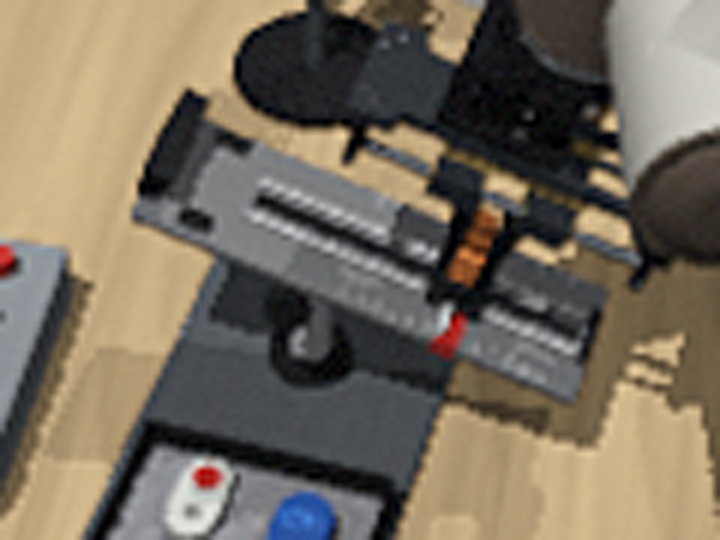

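View pics/c16.png

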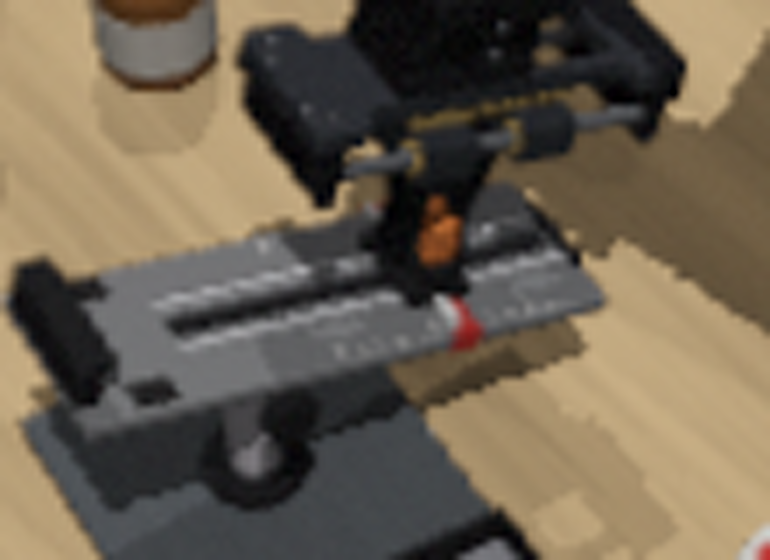

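The pointer is 5.7 mm short of the tape's middle, with some side load. I'll pull the rest and ease the side load.

Emit:
move_arm(series=[[[0.2, -0.05, 0, 0, 0, 0, -1], [0.2, -0.05, 0, 0, 0, 0, -1], [0.2, -0.05, 0, 0, 0, 0, -1], [0, 0, 0, 0, 0, 0, -1], [0, 0, 0, 0, 0, 0, -1]]])

```text
time_s: 29.28
tcp_pos: [0.5284, -0.121, 0.1168]
ee_rot: [[-0.957, 0.122, 0.264], [0.118, 0.993, -0.031], [-0.266, 0.002, -0.964]]
wrist_force: [9.9, -2.1, -6.8]
gripper_width: 0.158
```

Run:
```python
from h import *
cap('wrist','w17');s=r.sense();print(s['tcp_pos'],s['time_s'],s['wrist_force'],s['gripper_width'])
I=np.array(json.load(open('pics/w15.json'))['tcp']);
print((s['tcp_pos']-I)@np.stack([XR,YH,ZR],1)*1000)
crop('w17',230,130,450,260,3.6,'c17')
```

```text
[ 0.52840545 -0.12103758  0.11676316] 29.325 [11.44319446 -2.73672427 -6.28571442] 0.15681781565536915
[-61.88920007  -0.39857693   0.41579337]
```

View pics/c17.png

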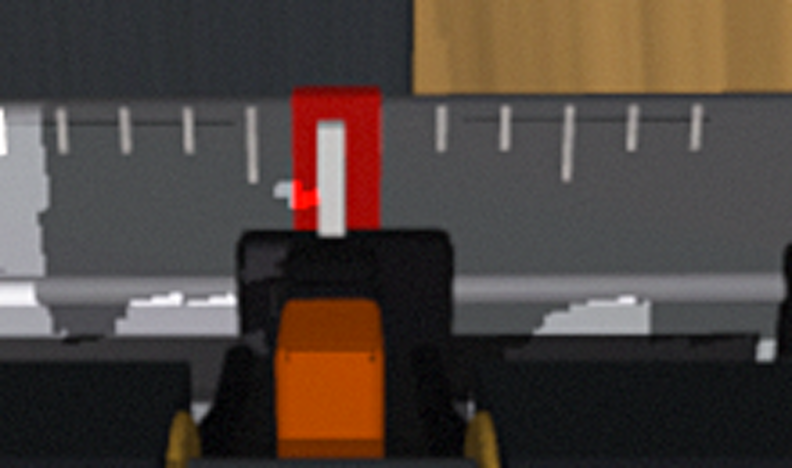

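Emit:
move_arm(series=[[[0.1, 0, 0, 0, 0, 0, -1], [0, 0, 0, 0, 0, 0, -1], [0, 0, 0, 0, 0, 0, -1], [0, 0, 0, 0, 0, 0, -1], [0, 0, 0, 0, 0, 0, -1], [0, 0, 0, 0, 0, 0, -1]]])

```text
time_s: 30.08
tcp_pos: [0.5276, -0.1209, 0.1166]
ee_rot: [[-0.957, 0.122, 0.264], [0.118, 0.993, -0.031], [-0.266, 0.002, -0.964]]
wrist_force: [10.3, -2.7, -7.8]
gripper_width: 0.162
```

Run:
```python
from h import *
cap('wrist','w18');cap('scene','s18');cap('side','d18');s=r.sense();print(s['tcp_pos'],s['time_s'],s['wrist_force'],s['gripper_width'])
crop('w18',230,130,450,260,3.6,'c18');crop('s18',250,140,360,270,4.6,'c19')
```

```text
[ 0.52759883 -0.12093001  0.11654216] 30.225 [10.91420761 -3.13884162 -6.54795945] 0.15836648673711046
```

View pics/c18.png

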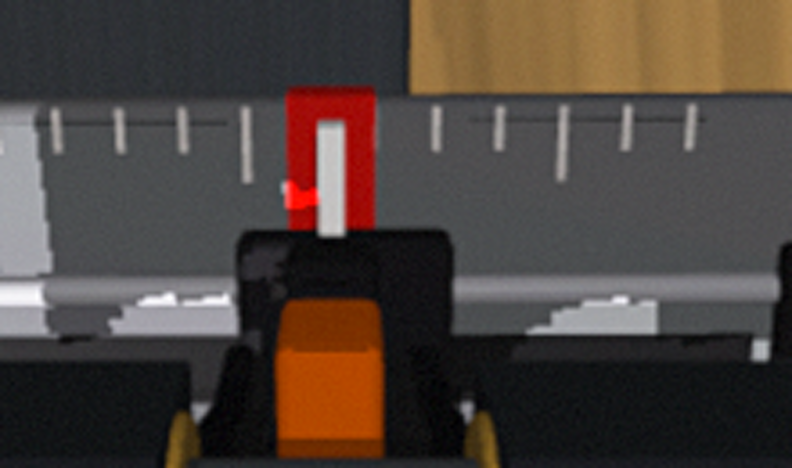

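View pics/c19.png

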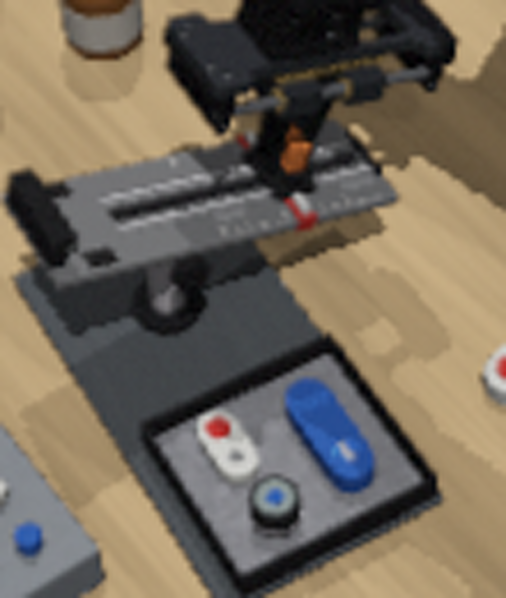

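View pics/d18.png

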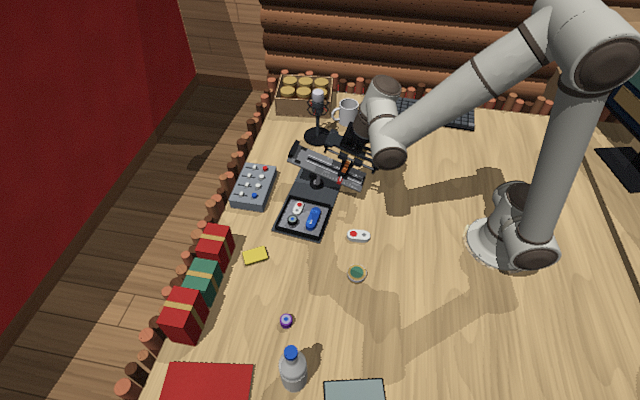

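The white pointer (331.5 in the crop) stands on the tape's middle (287 to 375, middle 331). All three pieces are flat in the tray, and nothing else has moved. Handing in.

Run:
```python
from h import *
print(r.finish_job())
```

```text
the job is handed in; nothing more can be done
None
```

The stand is ready and I handed the job in at about 30 s of the 72 s. Handing in reports no verdict.

- **Tray:** the blue power bank, the black lens and the small white remote were each set down by the gripper. The last pictures show all three flat on the tray floor, side by side and not touching.
- **Jaw:** I pulled it about 63 mm by the orange tab and the gripper is still holding it there. In the last wrist view the white pointer on the far side stands on the middle of the red tape, within about 0.3 mm. The other pointer is hidden by the gripper in that view. In the scene view it stands on the tape, but too coarsely to measure.
- **Forces:** the measured wrist force while holding is about 13 N. A sideways load of about 7 N built up during the pull. I eased it, and about 2 N was left at the end.
- **Everything else:** the purple lens, larger remote, tin, card case, bottle, mic and mug look unmoved in the side view.

My tray measurements from different views disagreed by up to about 7 mm, mostly at its +y wall. I therefore set the lens 8 mm further in from that wall than planned.

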